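# Build up the mixer bolt from the storage dish

## Task

Build up the upright bolt of the mixer stand. Lift the domed lid off the round storage dish by its knob and set it down right way up on the worktop beside the dish; then take the bushing and the spacer off the dish's pin and thread the parts onto the bolt, all fully down with no gaps: first the spacer, then every washer that lies on the worktop (in any order), and last the bushing. Leave the timer, forceps and notebook where they are.

Things in the scene. Friction and masses are not known exactly. Their poses are not given: they have to be found in the camera images.
- stand: Mixer stand, fixed: round grey foot 90 mm across, 12 mm high; on it a steel shoulder 36 mm across, its top (the seat) 20 mm above the worktop; from it an upright threaded steel bolt 12 mm thick, straight to 100 mm above the worktop, then tapering to a 5 mm tip at 112 mm. Origin: centre of the underside, on the worktop; z is up along the bolt.
- bolt_seat (a point): Point on the bolt's axis at the top of the shoulder, 20 mm above the worktop, where the lowest part comes to rest. z points up along the bolt.
- bolt_tip (a point): Top end of the bolt, on its axis, 112 mm above the worktop.
- dish: Round steel dish, fixed: base plate 128 mm across, 6 mm thick; low ring wall (outside 112, inside 106 mm) to z = 16 mm; in the middle a pedestal 36 mm across to 20 mm, with a 10 mm pin, straight to 52 and pointed to 58 mm. At the start, hidden under the lid, the spacer sits on the pedestal round the pin and the bushing, flange down, on the spacer (top at 64 mm). Origin: centre of the underside.
- lid: Loose domed aluminium lid, 124 mm across, 72 mm high, with 3 mm walls, open below, 97 mm high with its knob, about 0.2 kg. At the start it stands on the dish's base plate, 6 mm above the worktop, round the ring wall with 3 mm of play. It must rise 60 mm to clear the parts inside. Origin: centre of its lower rim; z is up towards the knob.
- lid_knob (a point): Middle of the lid's round black knob, 26 mm across, 17 mm high, 89 mm above the lid's lower rim. Its sides are upright; the neck below it is 16 mm thick.
- spacer: Steel spacer: plain thick ring 44 mm outside diameter, 20 mm high, with a through hole 17 mm across. Same either way up. Origin: its centre, 10 mm above its underside; z along the hole.
- bushing: Steel bushing: sleeve 30 mm outside diameter, 24 mm high, with a through hole 17 mm across and, at its -z end, a flange 40 mm across and 5 mm thick. It may sit on the bolt either way up. Origin: middle of its height, 12 mm from either end; z along the hole, away from the flange.
- washer_1: Loose flat steel washer, 48 mm outside diameter, 8 mm thick, hole 17 mm across, lying flat on the worktop nearer to the robot than stand and dish; two to four of the four washers are there. Same either way up. Origin: its centre, 4 mm above its underside; z along the hole.
- washer_2: Loose flat steel washer, 48 mm outside diameter, 8 mm thick, hole 17 mm across, lying flat on the worktop nearer to the robot than stand and dish; two to four of the four washers are there. Same either way up. Origin: its centre, 4 mm above its underside; z along the hole.
- washer_3: Loose flat steel washer, 48 mm outside diameter, 8 mm thick, hole 17 mm across, lying flat on the worktop nearer to the robot than stand and dish; two to four of the four washers are there. Same either way up. Origin: its centre, 4 mm above its underside; z along the hole.
- washer_4: Loose flat steel washer, 48 mm outside diameter, 8 mm thick, hole 17 mm across, lying flat on the worktop nearer to the robot than stand and dish; two to four of the four washers are there. Same either way up. Origin: its centre, 4 mm above its underside; z along the hole.
- timer: White bench timer, 62 x 62 mm, 20 mm high; a bystander. Origin: centre of its underside.
- forceps: Steel forceps, 125 mm long, 9 mm high, lying flat; a bystander. Origin: centre of its underside.
- notebook: Closed notebook, 210 x 152 mm, 13 mm thick, lying flat; a bystander. Origin: centre of its underside.
Not all that is in view belongs to the job. Leave any blue or pink look-alike of the washer_2 alone.

How it is judged:
On the way, in this order (a step that is already met when the one before it is completed fails the run):
1. the lid is off the dish and stands right way up on the worktop, released (height (world z) of lid below 0.012 m and angle between lid's own z axis and vertical below 0.15 rad and horizontal distance between lid and dish above 0.12 m and contact force between the fingers and lid below 0.1 N), for 0.3 s.
2. the spacer is fully down on the bolt's shoulder, released, and the bushing is not on the bolt (horizontal distance between spacer and bolt_seat below 0.005 m and z of spacer in the frame of bolt_seat between 0.007 and 0.013 m and angle between the z axis of spacer and the z axis of stand, either way round below 0.12 rad and horizontal distance between bushing and bolt_seat above 0.03 m and contact force between the fingers and spacer below 0.1 N), for 0.3 s.
3. every washer present is on the bolt above the spacer, the bushing still off the bolt (horizontal distance between each of spacer, washer_1, washer_2, washer_3, washer_4 and bolt_seat below 0.005 m and z of spacer in the frame of bolt_seat between 0.007 and 0.013 m and angle between the z axis of each of spacer, washer_1, washer_2, washer_3, washer_4 and the z axis of stand, either way round below 0.12 rad and horizontal distance between bushing and bolt_seat above 0.03 m and z of washer_1 in the frame of bolt_seat between 0.021 and 0.055 m and z of washer_2 in the frame of bolt_seat between 0.021 and 0.055 m and z of washer_3 in the frame of bolt_seat between 0.021 and 0.055 m and z of washer_4 in the frame of bolt_seat between 0.021 and 0.055 m), for 0.3 s.
At the end, for the whole second after the job is handed in: Lid upright on the worktop, its centre over 120 mm from the dish's. On the bolt, within 5 mm of its axis and 0.12 rad of square: spacer centre 7-13 mm above the seat, every washer 21-55 mm, bushing on top 45-68 mm. All released, at rest (all of step 1 and horizontal distance between each of spacer, washer_1, washer_2, washer_3, washer_4, bushing and bolt_seat below 0.005 m and z of spacer in the frame of bolt_seat between 0.007 and 0.013 m and angle between the z axis of each of spacer, washer_1, washer_2, washer_3, washer_4, bushing and the z axis of stand, either way round below 0.12 rad and z of washer_1 in the frame of bolt_seat between 0.021 and 0.055 m and z of washer_2 in the frame of bolt_seat between 0.021 and 0.055 m and z of washer_3 in the frame of bolt_seat between 0.021 and 0.055 m and z of washer_4 in the frame of bolt_seat between 0.021 and 0.055 m and z of bushing in the frame of bolt_seat between 0.045 and 0.068 m and linear speed of each of lid, spacer, bushing, washer_1, washer_2, washer_3, washer_4 below 0.02 m/s); the robot touches nothing.
It fails at once if the timer is moved by more than 40 mm (distance of timer from where it was at the start of the episode above 0.04 m).
It fails at once if the forceps is moved by more than 40 mm (distance of forceps from where it was at the start of the episode above 0.04 m).
It fails at once if the notebook is moved by more than 40 mm (distance of notebook from where it was at the start of the episode above 0.04 m).
Of washer_1, washer_2, washer_3, washer_4 only 2 to 4 are there at a start; the rules pass over those that are not, and their reading is None.
At some moment in a run one of washer_1, washer_2, washer_3, washer_4 may be knocked a few centimetres aside while the robot is not near it.
Once in a run the grip may slacken for a moment while it holds something.
It also fails if it takes over 210 s, if anything falls off the work surface, if the arm or the gripper's body presses on something with over 40 N, if the wrist force passes 120 N, or if a joint passes its speed limit or range.

## Robot

A 6-joint arm with a two-finger parallel gripper is mounted at the origin on a cart in front of the work surface, level with it; the furniture and walls round the work are solid. World frame = base frame: x ahead of the robot, y to its left, z up, the work surface at z = 0. Lengths are in m, angles in rad, forces in N, time in s.
With the tool pointing down it reaches from about 0.375 to 0.9 m from the base axis. Payload 3.1 kg.
Tool frame: the origin (TCP) lies between the finger pads; the fingertips stand 17 mm ahead of it and the grasp point (between the pads) lies 2 mm behind it (robot.nose_length is the distance from the TCP to the fingertips, in m); z points along the fingers, y is the line along which they close (so a half turn about z gives the same grasp; the last joint's range is limited). The gripper opens to 87 mm and grips with 3 to 60 N. Pads are 19 mm wide; open, the fingers measure 117 mm over their backs; the gripper's body (75 mm by 190 mm) begins 51 mm behind the grasp point.
Start: joints at [-1.421, 0.527, 1.433, -0, 1.181, -0.178], TCP at [0.202, -0.591, 0.24] pointing down, gripper open.
Joint ranges: [-3.08, 3.08], [-0.75, 2.2], [0.22, 2.44], [-1.43, 4.57], [0, 2.65], [-2.85, 2.85]. Speed limits (rad/s): [2.79, 2.79, 3.14, 3.14, 3.14, 3.14].

## Interface

Orientations are given as a unit quaternion [x, y, z, w].
In Python, from rig import robot, cams gives the robot as it stands.
- The arm moves only by the shell command python3 -m pendant 'ROWS' [FORCE]. ROWS is JSON, a list of rows, each an object with "jaw": the opening, from 0 (shut) to 1 (fully open); "linear": the shift along the tool's x, y, z in cm, a list of three; "twist": the turn about the tool's z in degrees. A call has 1 to 12 rows; each row shifts and turns the commanded pose from where the row before left it, along the tool's axes as they then stand; what a row does not reach is not made up. A row lasts 1/12 s, in which the tool goes at most 41.7 mm and 7.16 degrees, less where a joint would pass 70% of its speed; a pose out of reach is approached as far as the arm can. A call is refused whole if a number of a shift passes 4.17 or a number of a turn 7.16, either way. A call with a gripper value outside its range is refused whole. The fingers move at their own pace and stop on an object; FORCE is the grip in N (left out, the last holds). Time passes only in rows, so rows that do not move let the fingers close. It gives the time, the measured TCP pose, the force, the opening and the grip force at its end, in the units of the state.
- robot.get_obs(): the state, without advancing time (a new reading comes with each control period).
- cams.camera(name): name is "scene" or "top"; returns a dict with "color" (480x640x3 uint8, blue, green, red), "depth" (480x640 float32, m along the optical axis (not along the pixel's ray), 0 where there is no reading), "fov_y" (degrees; the focal length in pixels is half the picture's height over the tangent of half this angle, whatever the lens; pixels are square), "cx", "cy" (the principal point, pixels), "k1" (the pictures are not rectified: a ray, as slopes to the right and down, at radius r is drawn at 1 + k1 r^2 times it, then the intrinsics apply), "view" (4x4, takes a point from world to camera coordinates). Camera axes: x right, y down, z forward; pixel columns grow to the right and rows downward; lengths in m; the calibration is good to about 2 mm. A picture is of the moment at which its call begins.
- robot.hand_in(): hands the job in; it is judged then, once.
The state is a dict: "time": time; "q": joint angles; "joint_velocities": joint speeds; "joint_torque": joint torques, N m; "position": TCP position; "tool_rot": TCP orientation; "ft_force": force on the tool from outside, world axes, zero at the start; "moment": the same for the moment, N m; "grip_width": finger opening in m; "grip_force": force on a finger pad.
Only numpy, scipy, OpenCV 4.12 (cv2) and the standard library are available. Lean on these libraries where they do the work, as an engineer would, in place of code of your own. Each camera call takes 0.05 s, during which the arm holds its last target. There are 200 camera calls.

## Working session

There is one attempt and no reset: what is moved stays moved. The work goes in short steps, Python scripts to look and compute and a shell command to move; the robot and the scene stay as the last step left them, time stands still between calls to the robot, and variables do not carry over. Pictures are saved under pics/ and viewed, at most 14 in all, crops included, and the job is handed in when it is done.

```bash
ls; mkdir -p pics
cat > h.py <<'E'
import numpy as np, cv2
from rig import robot, cams
def shot(n):
    c=cams.camera(n); h,w=c['depth'].shape
    f=h/2/np.tan(np.radians(c['fov_y'])/2)
    c['K']=np.array([[f,0,c['cx']],[0,f,c['cy']],[0,0,1]]); c['D']=np.array([c['k1'],0,0,0.]); return c
def cloud(c):
    h,w=c['depth'].shape
    u,v=np.meshgrid(np.arange(w,dtype=float),np.arange(h,dtype=float))
    r=cv2.undistortPoints(np.stack([u,v],-1).reshape(-1,1,2),c['K'],c['D']).reshape(h,w,2)
    P=np.concatenate([r,np.ones((h,w,1))],-1)*c['depth'][...,None]
    V=np.array(c['view']); return (P-V[:3,3])@V[:3,:3]
def pix(c,X):
    V=np.array(c['view']); return cv2.projectPoints(np.array(X,float).reshape(-1,3),cv2.Rodrigues(V[:3,:3])[0],V[:3,3],c['K'],c['D'])[0].reshape(-1,2)
def plane(c,uv,z):
    r=cv2.undistortPoints(np.array(uv,float).reshape(-1,1,2),c['K'],c['D']).reshape(-1,2)
    V=np.array(c['view']);o=-V[:3,:3].T@V[:3,3]; d=np.c_[r,np.ones(len(r))]@V[:3,:3]
    return o+d*((z-o[2])/d[:,2])[:,None]
E
python3 - <<'E'
from h import *
for n in ['scene','top']:
    c=shot(n); cv2.imwrite(f'pics/{n}0.png',c['color']); np.savez(n+'0.npz',P=cloud(c)); V=np.array(c['view']);print(n,-V[:3,:3].T@V[:3,3],c['fov_y'],c['k1'])
o=robot.get_obs();print(o)
E
```

```text
pics
scene [-0.3662686  -0.82627226  1.10272361] 45.36680542554621 0.006377453477423827
top [0.31825336 0.04174852 1.23191748] 53.75627216476052 -0.018913127311734806
{'time': 0.1, 'q': array([-1.42051412e+00,  5.28387351e-01,  1.43377177e+00, -1.15369123e-05,
        1.18138710e+00, -1.78504197e-01]), 'joint_velocities': array([ 0.00082382, -0.00115327, -0.00192016, -0.00118192,  0.00039147,
       -0.00103571]), 'joint_torque': array([-4.52371614e-04, -4.40984452e+01, -1.77151144e+01,  6.34051720e-02,
        5.33385691e-02, -3.58176840e-05]), 'position': array([ 0.20173685, -0.59088837,  0.23866152]), 'tool_rot': array([ 9.86517012e-01,  1.63655830e-01,  8.44899062e-06, -9.76760046e-04]), 'ft_force': array([-0.48656857, -0.15437425,  0.01408409]), 'moment': array([-0.00274919, -0.02463625, -0.05490211]), 'grip_force': 0.0, 'grip_width': 0.08687690896194895}
```

View pics/scene0.png

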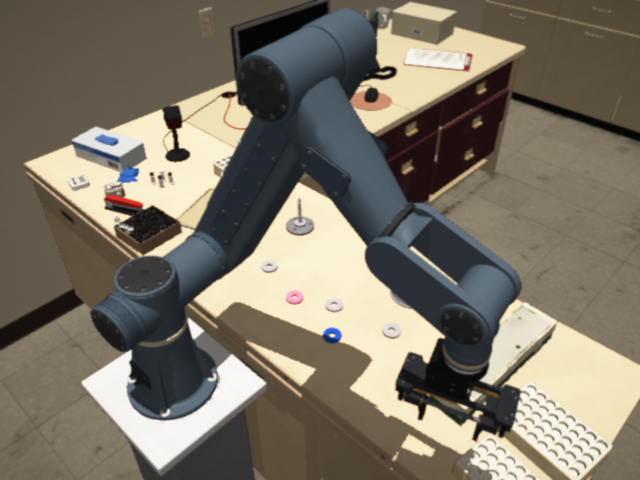

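View pics/top0.png

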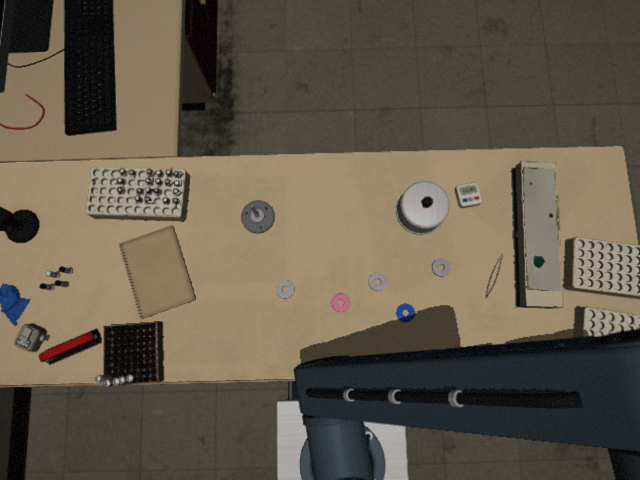

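The top view shows the stand at (258,216), the lid at (423,206) with its knob at (427,202), and grey washers at (285,289), (377,282) and (441,268). The pink (340,302) and blue (405,313) rings are look-alikes. The timer is at (468,194), the forceps at (494,276) and the notebook at (157,271). I'll measure these and enlarge the ring area to confirm.

Run:
```python
from h import *
c=shot('top');P=cloud(c)
cv2.imwrite('pics/crop1.png',cv2.resize(c['color'][170:330,230:510],None,fx=2.8,fy=2.8,interpolation=cv2.INTER_CUBIC))
def comp(u,v,zlo,zhi,r=45):
    m=(P[...,2]>zlo)&(P[...,2]<zhi)&(c['depth']>0)
    n,l,s,ce=cv2.connectedComponentsWithStats(m.astype(np.uint8))
    w=np.zeros_like(m);w[v-r:v+r,u-r:u+r]=1
    ys,xs=np.where(m&w)
    d=(ys-v)**2+(xs-u)**2;k=d.argmin();L=l[ys[k],xs[k]]
    return l==L
print('table z',np.median(P[300:310,250:280,2]))
for n,u,v in [('w1',285,289),('w2',377,282),('w3',441,268),('pink',340,302),('blue',405,313)]:
    m=comp(u,v,.004,.03); ys,xs=np.where(m); q=cv2.minEnclosingCircle(np.c_[xs,ys].astype(np.float32))
    print(n,m.sum(),P[m].mean(0).round(4),plane(c,[q[0]],.008).round(4),q[1])
for n,u,v,a,b in [('foot',258,216,.007,.03),('bolt',258,214,.06,.13),('knob',427,202,.088,.12),('lid',423,206,.03,.12),('timer',468,194,.01,.04),('forceps',494,276,.003,.03)]:
    m=comp(u,v,a,b);q=P[m];print(n,m.sum(),q.mean(0).round(4),q.min(0).round(3),q.max(0).round(3))
```

```text
table z -0.0002515936306677993
w1 1 [0.4302 0.1318 0.0059] [[0.43   0.1316 0.008 ]] 9.999999747378752e-05
w2 225 [ 0.4418 -0.1056  0.0075] [[ 0.4416 -0.105   0.008 ]] 9.2315034866333
w3 223 [ 0.4747 -0.2725  0.0076] [[ 0.4771 -0.2723  0.008 ]] 10.185983657836914
pink 223 [ 0.3897 -0.0083  0.008 ] [[ 0.3907 -0.0099  0.008 ]] 9.818310737609863
blue 1 [ 0.3606 -0.17    0.0043] [[ 0.3605 -0.1694  0.008 ]] 9.999999747378752e-05
foot 786 [0.6214 0.2038 0.0127] [0.579 0.161 0.007] [0.667 0.249 0.029]
bolt 36 [0.6209 0.2035 0.0915] [0.617 0.199 0.06 ] [0.629 0.209 0.113]
knob 93 [ 0.6268 -0.2271  0.1009] [ 0.615 -0.239  0.09 ] [ 0.64  -0.216  0.106]
lid 1992 [ 0.6226 -0.224   0.0731] [ 0.566 -0.29   0.03 ] [ 0.691 -0.167  0.106]
timer 476 [ 0.6656 -0.3576  0.0173] [ 0.633 -0.39   0.01 ] [ 0.699 -0.326  0.027]
forceps 33 [ 0.4352 -0.3955  0.0068] [ 0.406 -0.412  0.004] [ 0.468 -0.382  0.013]
```

View pics/crop1.png

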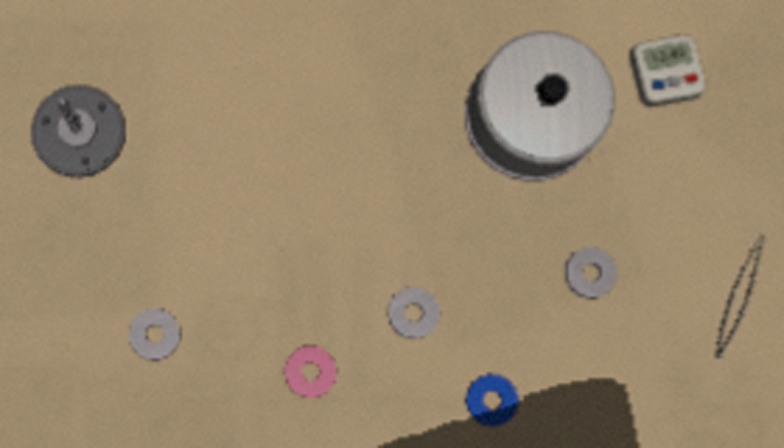

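The scene holds three grey washers and two look-alikes (pink, blue), and every height matches the given sizes. I'll start with the lid and look for a fourth washer once the arm has moved. First I align the tool with the world axes and move towards the knob at about (0.6275, -0.2275).

```bash
cat > go.py <<'E'
# prints tool pose and the shift (cm, tool axes) to a world target: python3 go.py x y z
import sys,numpy as np
from rig import robot
from scipy.spatial.transform import Rotation as R
o=robot.get_obs();r=R.from_quat(o['tool_rot']);m=r.as_matrix()
print('t',round(o['time'],2),'p',np.round(o['position'],4),'yaw',round(float(np.degrees(np.arctan2(m[1,0],m[0,0]))),2),'F',np.round(o['ft_force'],1),'w',round(o['grip_width'],4),'gf',round(o['grip_force'],1))
if len(sys.argv)>3: print('shift cm',(100*m.T@(np.array(sys.argv[1:4],float)-o['position'])).round(2))
E
python3 -m pendant '[{"jaw":1,"linear":[0,0,0],"twist":6.3},{"jaw":1,"linear":[0,0,0],"twist":6.3},{"jaw":1,"linear":[0,0,0],"twist":6.3},{"jaw":1,"linear":[2.8,-2.4,0],"twist":0},{"jaw":1,"linear":[2.8,-2.4,0],"twist":0},{"jaw":1,"linear":[2.8,-2.4,0],"twist":0},{"jaw":1,"linear":[2.8,-2.4,0],"twist":0},{"jaw":1,"linear":[2.8,-2.4,0],"twist":0},{"jaw":1,"linear":[2.8,-2.4,0],"twist":0},{"jaw":1,"linear":[2.8,-2.4,0],"twist":0},{"jaw":1,"linear":[2.8,-2.4,0],"twist":0},{"jaw":1,"linear":[2.8,-2.4,0],"twist":0}]' 40; python3 go.py 0.6275 -0.2275 0.2
python3 - <<'E'
from h import *
c=shot('top');print(plane(c,[[285,289.3],[377,282],[441,268]],.008).round(4))
E
```

```text
time: 1.15
position: [0.4551, -0.3742, 0.2393]
tool_rot: [1.0, -0.001, -0.0, -0.0]
ft_force: [0.2, -0.8, 0.2]
grip_width: 0.0871
grip_force: 0.0
t 1.15 p [ 0.4551 -0.3742  0.2393] yaw -0.07 F [ 0.2 -0.8  0.2] w 0.0871 gf 0.0
shift cm [ 17.23 -14.69   3.93]
[[ 0.4268  0.1343  0.008 ]
 [ 0.4392 -0.1041  0.008 ]
 [ 0.471  -0.2723  0.008 ]]
```

```bash
python3 -m pendant '[{"jaw":1,"linear":[2.87,-2.45,0],"twist":0},{"jaw":1,"linear":[2.87,-2.45,0],"twist":0},{"jaw":1,"linear":[2.87,-2.45,0],"twist":0},{"jaw":1,"linear":[2.87,-2.45,0],"twist":0},{"jaw":1,"linear":[2.87,-2.45,0.5],"twist":0},{"jaw":1,"linear":[2.87,-2.45,1],"twist":0},{"jaw":1,"linear":[0,0,2],"twist":0},{"jaw":1,"linear":[0,0,2],"twist":0},{"jaw":1,"linear":[0,0,2],"twist":0},{"jaw":1,"linear":[0,0,2],"twist":0},{"jaw":1,"linear":[0,0,0],"twist":0},{"jaw":1,"linear":[0,0,0],"twist":0}]'; python3 go.py 0.6275 -0.2275 0.101
```

```text
time: 2.2
position: [0.6254, -0.2286, 0.1431]
tool_rot: [1.0, -0.001, -0.002, -0.001]
ft_force: [0.1, -0.0, 0.3]
grip_width: 0.087
grip_force: 0.0
t 2.2 p [ 0.6254 -0.2286  0.1431] yaw -0.06 F [ 0.1 -0.   0.3] w 0.087 gf 0.0
shift cm [ 0.22 -0.1   4.21]
```

Run:
```python
from h import *
s=shot('scene');u=pix(s,[.6275,-.2275,.1])[0];print(u)
x,y=[int(max(0,min(k,l))) for k,l in zip(u-[90,70],(460,340))]
cv2.imwrite('pics/s1.png',cv2.resize(s['color'][y:y+140,x:x+180],None,fx=4,fy=4,interpolation=cv2.INTER_CUBIC));print(x,y)
```

```text
[416.05158061 264.3132109 ]
326 194
```

View pics/s1.png

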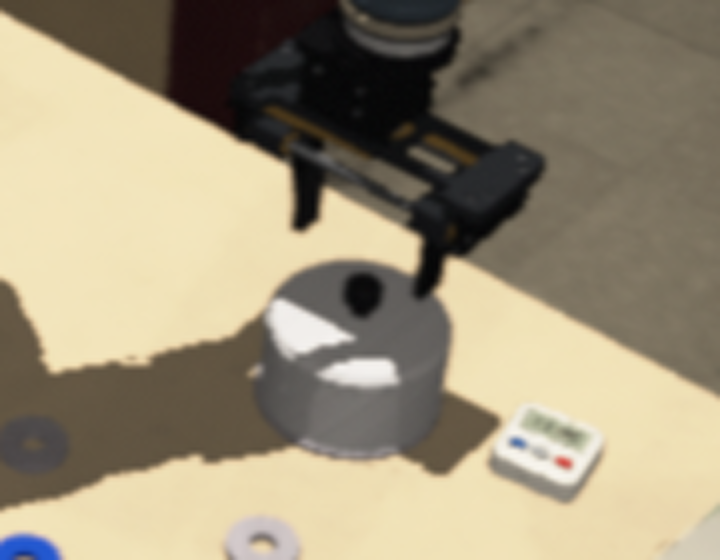

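The open fingers straddle the knob along y, with the knob in the crop's centre at about (362,293). I descend, close and lift.

```bash
python3 -m pendant '[{"jaw":1,"linear":[0.2,-0.1,1],"twist":0},{"jaw":1,"linear":[0,0,1],"twist":0},{"jaw":1,"linear":[0,0,1],"twist":0},{"jaw":1,"linear":[0,0,1.2],"twist":0},{"jaw":1,"linear":[0,0,0],"twist":0},{"jaw":0,"linear":[0,0,0],"twist":0},{"jaw":0,"linear":[0,0,0],"twist":0},{"jaw":0,"linear":[0,0,0],"twist":0},{"jaw":0,"linear":[0,0,0],"twist":0},{"jaw":0,"linear":[0,0,0],"twist":0},{"jaw":0,"linear":[0,0,0],"twist":0},{"jaw":0,"linear":[0,0,0],"twist":0}]' 40; python3 go.py 0.62 -0.02 0.101
```

```text
time: 3.25
position: [0.6285, -0.228, 0.1028]
tool_rot: [1.0, -0.001, 0.0, 0.0]
ft_force: [0.6, -0.6, 0.3]
grip_width: 0.0483
grip_force: 0.0
t 3.25 p [ 0.6285 -0.228   0.1028] yaw -0.06 F [ 0.6 -0.6  0.3] w 0.0483 gf 0.0
shift cm [ -0.88 -20.8    0.18]
```

```bash
python3 -m pendant '[{"jaw":0,"linear":[0,0,0],"twist":0},{"jaw":0,"linear":[0,0,0],"twist":0},{"jaw":0,"linear":[0,0,0],"twist":0},{"jaw":0,"linear":[0,0,0],"twist":0},{"jaw":0,"linear":[0,0,0],"twist":0},{"jaw":0,"linear":[0,0,0],"twist":0},{"jaw":0,"linear":[0,0,0],"twist":0},{"jaw":0,"linear":[0,0,-0.5],"twist":0},{"jaw":0,"linear":[0,0,-1],"twist":0},{"jaw":0,"linear":[0,0,-1.5],"twist":0},{"jaw":0,"linear":[0,0,-1.5],"twist":0},{"jaw":0,"linear":[0,0,-1.5],"twist":0}]' 40; python3 go.py 0.62 -0.02 0.101
```

```text
time: 4.25
position: [0.6281, -0.2275, 0.1635]
tool_rot: [1.0, -0.001, -0.0, -0.0]
ft_force: [0.2, 0.9, -1.6]
grip_width: 0.0248
grip_force: 40.0
t 4.25 p [ 0.6281 -0.2275  0.1635] yaw -0.06 F [ 0.2  0.9 -1.6] w 0.0248 gf 40.0
shift cm [ -0.83 -20.74   6.26]
```

```bash
python3 -m pendant '[{"jaw":0,"linear":[0,0,-1.5],"twist":0},{"jaw":0,"linear":[0,0,-1.5],"twist":0},{"jaw":0,"linear":[-0.1,-1,-0.5],"twist":0},{"jaw":0,"linear":[-0.1,-2,0],"twist":0},{"jaw":0,"linear":[-0.1,-3,0],"twist":0},{"jaw":0,"linear":[-0.1,-3,0],"twist":0},{"jaw":0,"linear":[-0.1,-3,0],"twist":0},{"jaw":0,"linear":[-0.1,-3,0],"twist":0},{"jaw":0,"linear":[-0.1,-3,0],"twist":0},{"jaw":0,"linear":[-0.1,-2,0],"twist":0},{"jaw":0,"linear":[0,-0.7,0],"twist":0},{"jaw":0,"linear":[0,0,0],"twist":0}]'; python3 go.py 0.62 -0.02 0.0975
python3 - <<'E'
from h import *
s=shot('top');cv2.imwrite('pics/t2.png',s['color'])
E
```

```text
time: 5.25
position: [0.6198, -0.0183, 0.1974]
tool_rot: [1.0, 0.001, -0.001, -0.0]
ft_force: [-0.1, 0.7, -2.1]
grip_width: 0.0251
grip_force: 40.0
t 5.25 p [ 0.6198 -0.0183  0.1974] yaw 0.13 F [-0.1  0.7 -2.1] w 0.0251 gf 40.0
shift cm [0.03 0.18 9.99]
```

View pics/t2.png

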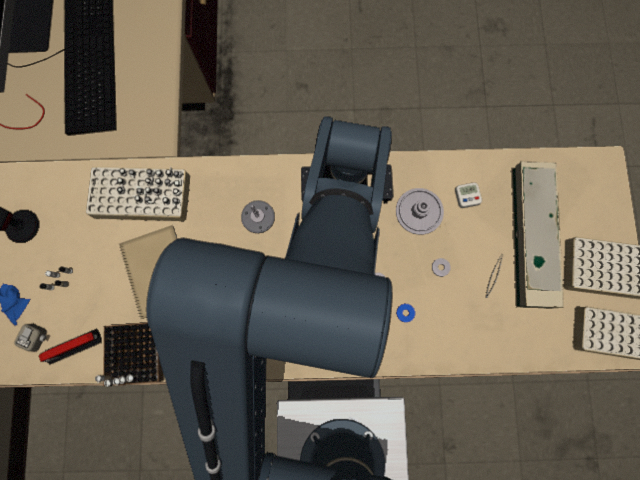

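The lid is in the gripper. The dish now shows the spacer and bushing at about (420,210), and no fourth washer lies in the area the arm covered before. Now I set the lid down.

```bash
python3 -m pendant '[{"jaw":0,"linear":[0,0,1.5],"twist":0},{"jaw":0,"linear":[0,0,2.5],"twist":0},{"jaw":0,"linear":[0,0,2.5],"twist":0},{"jaw":0,"linear":[0,0,1.5],"twist":0},{"jaw":0,"linear":[0,0,0.8],"twist":0},{"jaw":0,"linear":[0,0,0.6],"twist":0},{"jaw":0,"linear":[0,0,0.3],"twist":0},{"jaw":0,"linear":[0,0,0.2],"twist":0},{"jaw":0,"linear":[0,0,0],"twist":0},{"jaw":0,"linear":[0,0,0],"twist":0}]'; python3 go.py 0.62 -0.02 0.097
```

```text
time: 6.13
position: [0.6213, -0.0212, 0.0995]
tool_rot: [1.0, -0.001, 0.001, 0.0]
ft_force: [-0.5, 1.3, -2.5]
grip_width: 0.0248
grip_force: 40.0
t 6.13 p [ 0.6213 -0.0212  0.0995] yaw -0.07 F [-0.5  1.3 -2.5] w 0.0248 gf 40.0
shift cm [-0.13 -0.12  0.25]
```

```bash
python3 -m pendant '[{"jaw":0,"linear":[0,0,0.15],"twist":0},{"jaw":0,"linear":[0,0,0.1],"twist":0},{"jaw":0,"linear":[0,0,0],"twist":0}]'; python3 go.py
```

```text
time: 6.38
position: [0.6212, -0.0209, 0.0966]
tool_rot: [1.0, -0.0, 0.001, 0.0]
ft_force: [1.2, 1.0, -0.6]
grip_width: 0.0249
grip_force: 40.0
t 6.38 p [ 0.6212 -0.0209  0.0966] yaw -0.06 F [ 1.2  1.  -0.6] w 0.0249 gf 40.0
```

Contact is starting, since the weight reading is falling. I'll release and rise.

```bash
python3 -m pendant '[{"jaw":0,"linear":[0,0,0.05],"twist":0},{"jaw":0.7,"linear":[0,0,0],"twist":0},{"jaw":0.7,"linear":[0,0,0],"twist":0},{"jaw":0.7,"linear":[0,0,0],"twist":0},{"jaw":0.7,"linear":[0,0,0],"twist":0},{"jaw":0.7,"linear":[0,0,0],"twist":0},{"jaw":0.7,"linear":[0,0,-2],"twist":0},{"jaw":0.7,"linear":[0,0,-3],"twist":0},{"jaw":0.7,"linear":[0,2,-2],"twist":0},{"jaw":0.7,"linear":[0,4,0],"twist":0},{"jaw":0.7,"linear":[0,4,0],"twist":0},{"jaw":0.7,"linear":[0,4,0],"twist":0}]'
python3 - <<'E'
from h import *
for n in ('top','scene'):
    c=shot(n);P=cloud(c)
    # bushing sleeve top 58-66 mm near dish, spacer
    for nm,a,b,x,y in [('bush top',.055,.068,.623,-.227),('spacer',.03,.045,.623,-.227),('dishall',.003,.018,.623,-.227),('lid top',.06,.085,.62,-.02),('knob',.09,.11,.62,-.02),('foot',.007,.015,.623,.205),('bolt',.06,.1,.623,.205)]:
        m=(P[...,2]>a)&(P[...,2]<b)&(np.hypot(P[...,0]-x,P[...,1]-y)<.075); q=P[m]
        if len(q): print(n,nm,m.sum(),q.mean(0).round(4),((q.min(0)+q.max(0))/2).round(4),np.ptp(q,axis=0).round(3))
E
python3 go.py .6235 -.2275 .15
```

```text
time: 7.38
position: [0.6207, -0.1619, 0.1664]
tool_rot: [1.0, 0.0, 0.001, 0.0]
ft_force: [0.1, 0.2, -0.1]
grip_width: 0.0608
grip_force: 0.0
top lid top 681 [ 0.6473 -0.0342  0.0683] [ 0.6353 -0.0259  0.0689] [0.092 0.111 0.017]
top knob 33 [ 0.6257 -0.0219  0.0962] [ 0.6254 -0.0215  0.097 ] [0.014 0.02  0.011]
top foot 354 [0.6281 0.219  0.011 ] [0.6315 0.2115 0.011 ] [0.099 0.075 0.008]
top bolt 23 [0.62   0.2032 0.0822] [0.6211 0.2042 0.081 ] [0.009 0.01  0.038]
scene bush top 85 [ 0.6213 -0.2282  0.0614] [ 0.6222 -0.2283  0.0614] [0.034 0.032 0.013]
scene spacer 94 [ 0.6129 -0.2328  0.0391] [ 0.6219 -0.2285  0.0377] [0.043 0.041 0.014]
scene dishall 911 [ 0.6151 -0.2347  0.0078] [ 0.6239 -0.2271  0.0105] [0.147 0.147 0.015]
scene lid top 898 [ 0.6099 -0.0278  0.0684] [ 0.6155 -0.0217  0.0722] [0.123 0.125 0.024]
scene knob 50 [ 0.6159 -0.0227  0.095 ] [ 0.6181 -0.0201  0.0954] [0.029 0.026 0.01 ]
scene foot 287 [0.6147 0.198  0.0112] [0.6086 0.1954 0.011 ] [0.114 0.101 0.008]
scene bolt 42 [0.6177 0.2013 0.0815] [0.6182 0.2041 0.0796] [0.013 0.017 0.038]
t 7.48 p [ 0.6213 -0.1677  0.166 ] yaw -0.41 F [-0.8  0.7  0. ] w 0.061 gf 0.0
shift cm [0.26 5.97 1.62]
```

```bash
python3 -m pendant '[{"jaw":0.7,"linear":[0.05,3,0],"twist":-0.4},{"jaw":0.7,"linear":[0,3,0],"twist":0},{"jaw":0.7,"linear":[0,0,2],"twist":0},{"jaw":0.7,"linear":[0,0,2.5],"twist":0},{"jaw":0.7,"linear":[0,0,2],"twist":0},{"jaw":0.7,"linear":[0,0,1],"twist":0},{"jaw":0.7,"linear":[0,0,0],"twist":0},{"jaw":0.7,"linear":[0,0,0],"twist":0}]'; python3 go.py .622 -.2282 .066
```

```text
time: 8.15
position: [0.6211, -0.2204, 0.0903]
tool_rot: [1.0, 0.003, -0.0, -0.0]
ft_force: [0.7, 0.6, 0.4]
grip_width: 0.0607
grip_force: 0.0
t 8.15 p [ 0.6211 -0.2204  0.0903] yaw 0.37 F [0.7 0.6 0.4] w 0.0607 gf 0.0
shift cm [0.08 0.78 2.43]
```

```bash
python3 -m pendant '[{"jaw":0.7,"linear":[0.05,0.78,0],"twist":0.4},{"jaw":0.7,"linear":[0,0,1.2],"twist":0},{"jaw":0.7,"linear":[0,0,1.2],"twist":0},{"jaw":0.7,"linear":[0,0,0],"twist":0},{"jaw":0,"linear":[0,0,0],"twist":0},{"jaw":0,"linear":[0,0,0],"twist":0},{"jaw":0,"linear":[0,0,0],"twist":0},{"jaw":0,"linear":[0,0,0],"twist":0},{"jaw":0,"linear":[0,0,0],"twist":0},{"jaw":0,"linear":[0,0,0],"twist":0},{"jaw":0,"linear":[0,0,0],"twist":0},{"jaw":0,"linear":[0,0,0],"twist":0}]' 40; python3 go.py .622 -.2282 .066
```

```text
time: 9.15
position: [0.6218, -0.2286, 0.0669]
tool_rot: [1.0, -0.001, 0.0, -0.0]
ft_force: [-0.9, 0.5, 2.0]
grip_width: 0.0293
grip_force: 40.0
t 9.15 p [ 0.6218 -0.2286  0.0669] yaw -0.06 F [-0.9  0.5  2. ] w 0.0293 gf 40.0
shift cm [ 0.02 -0.04  0.09]
```

```bash
python3 -m pendant '[{"jaw":0,"linear":[0,0,-1],"twist":0},{"jaw":0,"linear":[0,0,-2],"twist":0},{"jaw":0,"linear":[0,0,-2],"twist":0},{"jaw":0,"linear":[0,0,-1],"twist":0},{"jaw":0,"linear":[-1.2,-0.8,0],"twist":0},{"jaw":0,"linear":[-3,-1,0],"twist":0},{"jaw":0,"linear":[-3,-1,0],"twist":0},{"jaw":0,"linear":[-3,-1,1],"twist":0},{"jaw":0,"linear":[-2,0,2],"twist":0},{"jaw":0,"linear":[0,0,2],"twist":0},{"jaw":0,"linear":[0,0,2],"twist":0},{"jaw":0,"linear":[0,0,0],"twist":0}]'; python3 go.py .5 -.19 .028
```

```text
time: 10.15
position: [0.4975, -0.1896, 0.0541]
tool_rot: [1.0, -0.001, -0.003, -0.002]
ft_force: [-0.2, 0.4, -0.9]
grip_width: 0.0298
grip_force: 40.0
t 10.15 p [ 0.4975 -0.1896  0.0541] yaw -0.09 F [-0.2  0.4 -0.9] w 0.0298 gf 40.0
shift cm [0.26 0.05 2.61]
```

```bash
python3 -m pendant '[{"jaw":0,"linear":[0,0,1.2],"twist":0},{"jaw":0,"linear":[0,0,0.7],"twist":0},{"jaw":0,"linear":[0,0,0.3],"twist":0},{"jaw":0,"linear":[0,0,0.1],"twist":0},{"jaw":0,"linear":[0,0,0],"twist":0},{"jaw":0,"linear":[0,0,0],"twist":0}]'; python3 go.py .5 -.19 .027
```

```text
time: 10.65
position: [0.5001, -0.1908, 0.0341]
tool_rot: [1.0, -0.0, 0.0, 0.0]
ft_force: [0.5, -0.3, -0.2]
grip_width: 0.0296
grip_force: 40.0
t 10.65 p [ 0.5001 -0.1908  0.0341] yaw -0.06 F [ 0.5 -0.3 -0.2] w 0.0296 gf 40.0
shift cm [-0.01 -0.08  0.71]
```

```bash
python3 -m pendant '[{"jaw":0,"linear":[0,0,0.3],"twist":0},{"jaw":0,"linear":[0,0,0],"twist":0}]';python3 -m pendant '[{"jaw":0,"linear":[0,0,0.2],"twist":0},{"jaw":0,"linear":[0,0,0],"twist":0}]'; python3 go.py .5 -.19 .027
```

```text
time: 10.82
position: [0.4998, -0.1906, 0.0307]
tool_rot: [1.0, -0.001, 0.0, 0.0]
ft_force: [1.2, -0.8, -1.3]
grip_width: 0.0311
grip_force: 4.0
time: 10.98
position: [0.4997, -0.1906, 0.0284]
tool_rot: [1.0, -0.001, -0.0, -0.0]
ft_force: [-0.4, 0.1, -0.8]
grip_width: 0.0297
grip_force: 40.0
t 10.98 p [ 0.4997 -0.1906  0.0284] yaw -0.06 F [-0.4  0.1 -0.8] w 0.0297 gf 40.0
shift cm [ 0.03 -0.06  0.14]
```

The grip slackened to 4 N here and then recovered. The bushing is about 1 mm above the worktop, so I finish the lowering, release and look.

```bash
python3 -m pendant '[{"jaw":0,"linear":[0,0,0.15],"twist":0},{"jaw":0.65,"linear":[0,0,0],"twist":0},{"jaw":0.65,"linear":[0,0,0],"twist":0},{"jaw":0.65,"linear":[0,0,0],"twist":0},{"jaw":0.65,"linear":[0,0,0],"twist":0},{"jaw":0.65,"linear":[0,0,0],"twist":0},{"jaw":0.65,"linear":[0,0,-2],"twist":0},{"jaw":0.65,"linear":[0,0,-3.5],"twist":0},{"jaw":0.65,"linear":[0,0,-3.5],"twist":0},{"jaw":0.65,"linear":[3,1.2,-1],"twist":0},{"jaw":0.65,"linear":[3,1.2,0],"twist":0},{"jaw":0.65,"linear":[3,1.2,0],"twist":0}]'
python3 - <<'E'
from h import *
c=shot('top');P=cloud(c)
m=(P[...,2]>.003)&(P[...,2]<.04)&(np.hypot(P[...,0]-.5,P[...,1]+.19)<.04); q=P[m]
if len(q): print(m.sum(),q.mean(0).round(4),((q.min(0)+q.max(0))/2).round(4),np.ptp(q,axis=0).round(3))
c=shot('scene');P=cloud(c)
for nm,a,b,x,y,r in [('bush',.003,.04,.5,-.19,.04),('bushtop',.02,.04,.5,-.19,.04),('spacer',.032,.045,.623,-.227,.03)]:
    m=(P[...,2]>a)&(P[...,2]<b)&(np.hypot(P[...,0]-x,P[...,1]-y)<r); q=P[m]
    if len(q): print(nm,m.sum(),q.mean(0).round(4),((q.min(0)+q.max(0))/2).round(4),np.ptp(q,axis=0).round(3),q.max(0))
E
python3 go.py .622 -.228 .1
```

```text
time: 11.98
position: [0.5912, -0.2273, 0.1293]
tool_rot: [1.0, -0.001, 0.001, 0.001]
ft_force: [0.6, -0.0, -0.3]
grip_width: 0.0567
grip_force: 0.0
bush 201 [ 0.4983 -0.1929  0.0133] [ 0.501  -0.1888  0.0162] [0.075 0.073 0.026] [ 0.53862488 -0.1525042   0.02947039]
bushtop 69 [ 0.5001 -0.1914  0.0234] [ 0.5001 -0.1914  0.0248] [0.032 0.031 0.009] [ 0.51606624 -0.17602845  0.02947039]
spacer 145 [ 0.6199 -0.2291  0.039 ] [ 0.6241 -0.2281  0.0384] [0.044 0.043 0.013] [ 0.64603995 -0.20669356  0.04481413]
t 12.08 p [ 0.5952 -0.2298  0.1285] yaw -0.06 F [-0.5 -0.5 -0.5] w 0.0564 gf 0.0
shift cm [ 2.65 -0.19  2.87]
```

The bushing stands upright at (0.500, -0.191), 24 mm high. Next I take the spacer at (0.623, -0.228).

```bash
python3 -m pendant '[{"jaw":0.75,"linear":[2.7,-0.15,0],"twist":0},{"jaw":0.75,"linear":[0,0,2],"twist":0},{"jaw":0.75,"linear":[0,0,2],"twist":0},{"jaw":0.75,"linear":[0,0,0],"twist":0},{"jaw":0.75,"linear":[0,0,0],"twist":0}]'; python3 go.py .623 -.228 .037
```

```text
time: 12.5
position: [0.6149, -0.2242, 0.0856]
tool_rot: [1.0, -0.001, -0.002, -0.001]
ft_force: [-0.6, -0.9, 0.6]
grip_width: 0.0647
grip_force: 0.0
t 12.5 p [ 0.6149 -0.2242  0.0856] yaw -0.06 F [-0.6 -0.9  0.6] w 0.0647 gf 0.0
shift cm [0.83 0.39 4.85]
```

```bash
python3 -m pendant '[{"jaw":0.75,"linear":[0.8,0.4,0],"twist":0},{"jaw":0.75,"linear":[0,0,1.5],"twist":0},{"jaw":0.75,"linear":[0,0,1.5],"twist":0},{"jaw":0.75,"linear":[0,0,1],"twist":0},{"jaw":0.75,"linear":[0,0,0],"twist":0},{"jaw":0.75,"linear":[0,0,0],"twist":0},{"jaw":0.75,"linear":[0,0,0],"twist":0}]'; python3 go.py .623 -.228 .037
```

```text
time: 13.08
position: [0.6254, -0.2297, 0.0481]
tool_rot: [1.0, -0.001, 0.001, 0.0]
ft_force: [0.7, -0.6, 0.4]
grip_width: 0.0651
grip_force: 0.0
t 13.08 p [ 0.6254 -0.2297  0.0481] yaw -0.07 F [ 0.7 -0.6  0.4] w 0.0651 gf 0.0
shift cm [-0.25 -0.17  1.11]
```

```bash
python3 -m pendant '[{"jaw":0.75,"linear":[-0.2,-0.15,0.6],"twist":0},{"jaw":0.75,"linear":[0,0,0.5],"twist":0},{"jaw":0.75,"linear":[0,0,0],"twist":0},{"jaw":0,"linear":[0,0,0],"twist":0},{"jaw":0,"linear":[0,0,0],"twist":0},{"jaw":0,"linear":[0,0,0],"twist":0},{"jaw":0,"linear":[0,0,0],"twist":0},{"jaw":0,"linear":[0,0,0],"twist":0},{"jaw":0,"linear":[0,0,0],"twist":0},{"jaw":0,"linear":[0,0,0],"twist":0}]' 40; python3 go.py .623 -.228 .037
```

```text
time: 13.92
position: [0.6228, -0.2278, 0.0362]
tool_rot: [1.0, -0.001, 0.0, 0.0]
ft_force: [-0.0, -0.2, 1.5]
grip_width: 0.0441
grip_force: 40.0
t 13.92 p [ 0.6228 -0.2278  0.0362] yaw -0.06 F [-0.  -0.2  1.5] w 0.0441 gf 40.0
shift cm [ 0.02  0.02 -0.08]
```

```bash
python3 -m pendant '[{"jaw":0,"linear":[0,0,-1],"twist":0},{"jaw":0,"linear":[0,0,-2.5],"twist":0},{"jaw":0,"linear":[0,0,-3],"twist":0},{"jaw":0,"linear":[0,0,-3],"twist":0},{"jaw":0,"linear":[0,0,-2],"twist":0},{"jaw":0,"linear":[0,-1.5,-0.5],"twist":0},{"jaw":0,"linear":[0,-3,0],"twist":0},{"jaw":0,"linear":[0,-3.5,0],"twist":0},{"jaw":0,"linear":[0,-3.5,0],"twist":0},{"jaw":0,"linear":[0,-3.5,0],"twist":0},{"jaw":0,"linear":[0,-3.5,0],"twist":0},{"jaw":0,"linear":[0,-3.5,0],"twist":0}]'; python3 -m pendant '[{"jaw":0,"linear":[0,-3.5,0],"twist":0},{"jaw":0,"linear":[0,-3.5,0],"twist":0},{"jaw":0,"linear":[0,-3.5,0],"twist":0},{"jaw":0,"linear":[0,-3.5,0],"twist":0},{"jaw":0,"linear":[0,-2,0],"twist":0},{"jaw":0,"linear":[0,-1,0],"twist":0},{"jaw":0,"linear":[0,0,0],"twist":0},{"jaw":0,"linear":[0,0,0],"twist":0}]';python3 go.py .6215 .2045 .137
python3 - <<'E'
from h import *
s=shot('scene');u=pix(s,[.6215,.2045,.1])[0];P=cloud(s)
x,y=(u-[60,60]).astype(int)
cv2.imwrite('pics/s2.png',cv2.resize(s['color'][y:y+120,x:x+120],None,fx=5,fy=5,interpolation=cv2.INTER_CUBIC));print(x,y,[ (pix(s,[.6215,.2045,z])[0]-[x,y])*5 for z in (.04,.112)])
m=(P[...,2]>.04)&(P[...,2]<.11)&(np.hypot(P[...,0]-.62,P[...,1]-.2045)<.03);q=P[m];print(m.sum(),np.median(q,0),q[:,:2].min(0),q[:,:2].max(0))
E
```

```text
time: 14.92
position: [0.6212, -0.0048, 0.1551]
tool_rot: [1.0, -0.001, -0.001, -0.0]
ft_force: [-0.4, 0.8, 0.5]
grip_width: 0.044
grip_force: 40.0
time: 15.58
position: [0.6223, 0.1624, 0.1554]
tool_rot: [1.0, 0.0, -0.001, 0.0]
ft_force: [0.0, -0.2, -1.2]
grip_width: 0.0443
grip_force: 40.0
t 15.58 p [0.6223 0.1624 0.1554] yaw 0.01 F [ 0.  -0.2 -1.2] w 0.0443 gf 40.0
shift cm [-0.07 -4.21  1.84]
238 140 [array([305.50617778, 381.35261088]), array([302.40367779, 285.49417209])]
70 [0.61818307 0.20180774 0.07453017] [0.61082832 0.19357025] [0.62441077 0.21061801]
```

View pics/s2.png

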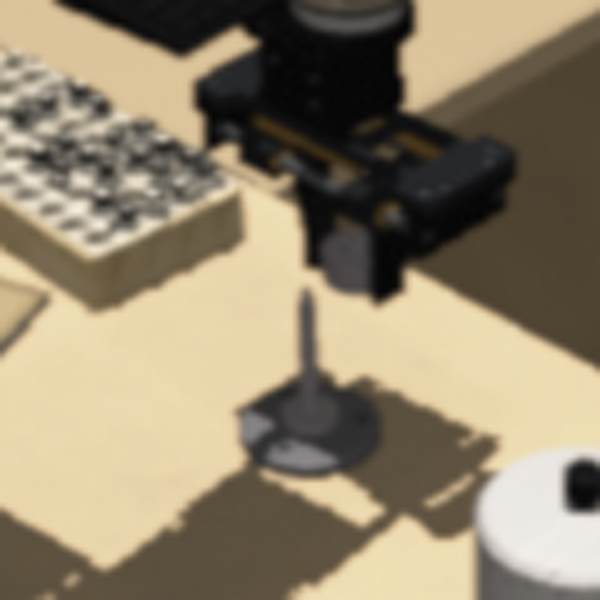

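The spacer is held level, beside and above the bolt. The bolt tip shows at about (306,288) in the crop, within 2 mm of my estimate. I refine the bolt to (0.6223, 0.204), centre over it and lower.

```bash
python3 -m pendant '[{"jaw":0,"linear":[0,-2,0],"twist":0},{"jaw":0,"linear":[0,-1.5,0],"twist":0},{"jaw":0,"linear":[0,-0.6,0],"twist":0},{"jaw":0,"linear":[0,0,0],"twist":0},{"jaw":0,"linear":[0,0,0],"twist":0},{"jaw":0,"linear":[0,0,0],"twist":0}]';python3 go.py .6223 .204 .137
```

```text
time: 16.13
position: [0.6232, 0.2024, 0.156]
tool_rot: [1.0, -0.001, -0.0, 0.0]
ft_force: [0.3, -0.0, -1.6]
grip_width: 0.0444
grip_force: 40.0
t 16.13 p [0.6232 0.2024 0.156 ] yaw -0.09 F [ 0.3 -0.  -1.6] w 0.0444 gf 40.0
shift cm [-0.09 -0.16  1.9 ]
```

Now lower past the tip (spacer underside from 0.140 to about 0.085) and check the force.

```bash
python3 -m pendant '[{"jaw":0,"linear":[-0.08,-0.16,1],"twist":0},{"jaw":0,"linear":[0,0,1],"twist":0},{"jaw":0,"linear":[0,0,0.8],"twist":0},{"jaw":0,"linear":[0,0,0.8],"twist":0},{"jaw":0,"linear":[0,0,0],"twist":0},{"jaw":0,"linear":[0,0,0],"twist":0}]';python3 go.py .6223 .204 .036
python3 - <<'E'
from h import *
s=shot('scene');u=pix(s,[.6215,.2045,.1])[0]
x,y=(u-[40,40]).astype(int)
cv2.imwrite('pics/s3.png',cv2.resize(s['color'][y:y+80,x:x+80],None,fx=6,fy=6,interpolation=cv2.INTER_CUBIC))
E
```

```text
time: 16.63
position: [0.6217, 0.2046, 0.1188]
tool_rot: [1.0, -0.001, -0.001, 0.0]
ft_force: [0.2, 0.5, 0.4]
grip_width: 0.0443
grip_force: 40.0
t 16.63 p [0.6217 0.2046 0.1188] yaw -0.07 F [0.2 0.5 0.4] w 0.0443 gf 40.0
shift cm [0.08 0.06 8.28]
```

View pics/s3.png

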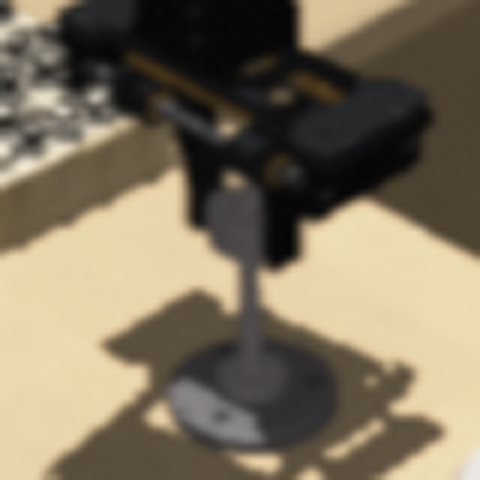

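The spacer's underside is at about 0.103, below the tip, with no contact force, and the bolt shows at (248,290) under it. I continue down.

```bash
python3 -m pendant '[{"jaw":0,"linear":[0,0,0.8],"twist":0},{"jaw":0,"linear":[0,0,0.8],"twist":0},{"jaw":0,"linear":[0,0,0],"twist":0}]';python3 -m pendant '[{"jaw":0,"linear":[0,0,1.5],"twist":0},{"jaw":0,"linear":[0,0,1.5],"twist":0},{"jaw":0,"linear":[0,0,1.2],"twist":0},{"jaw":0,"linear":[0,0,1],"twist":0},{"jaw":0,"linear":[0,0,0.5],"twist":0},{"jaw":0,"linear":[0,0,0],"twist":0},{"jaw":0,"linear":[0,0,0],"twist":0}]';python3 go.py .6223 .204 .0365
```

```text
time: 16.93
position: [0.6213, 0.2048, 0.1025]
tool_rot: [1.0, -0.0, -0.001, 0.0]
ft_force: [-0.2, -0.3, -1.3]
grip_width: 0.0444
grip_force: 40.0
time: 17.52
position: [0.622, 0.2048, 0.0466]
tool_rot: [1.0, -0.001, -0.001, 0.0]
ft_force: [-1.7, -0.0, -1.0]
grip_width: 0.0441
grip_force: 40.0
t 17.52 p [0.622  0.2048 0.0466] yaw -0.06 F [-1.7 -0.  -1. ] w 0.0441 gf 40.0
shift cm [0.03 0.08 1.01]
```

```bash
python3 -m pendant '[{"jaw":0,"linear":[0,0,0.5],"twist":0},{"jaw":0,"linear":[0,0,0.3],"twist":0},{"jaw":0,"linear":[0,0,0.15],"twist":0},{"jaw":0,"linear":[0,0,0],"twist":0},{"jaw":0,"linear":[0,0,0],"twist":0}]';python3 go.py .6223 .204 .0365
```

```text
time: 17.93
position: [0.6221, 0.2049, 0.0374]
tool_rot: [1.0, -0.001, -0.0, 0.0]
ft_force: [-2.2, -0.5, -2.3]
grip_width: 0.0445
grip_force: 40.0
t 17.93 p [0.6221 0.2049 0.0374] yaw -0.06 F [-2.2 -0.5 -2.3] w 0.0445 gf 40.0
shift cm [0.02 0.09 0.09]
```

```bash
python3 -m pendant '[{"jaw":0,"linear":[0,0,0.08],"twist":0},{"jaw":0.7,"linear":[0,0,0],"twist":0},{"jaw":0.7,"linear":[0,0,0],"twist":0},{"jaw":0.7,"linear":[0,0,0],"twist":0},{"jaw":0.7,"linear":[0,0,0],"twist":0},{"jaw":0.7,"linear":[0,0,-2],"twist":0},{"jaw":0.7,"linear":[0,0,-3],"twist":0},{"jaw":0.7,"linear":[0,0,-3],"twist":0},{"jaw":0.7,"linear":[0,0,-3],"twist":0},{"jaw":0.7,"linear":[-3,0,-1],"twist":0},{"jaw":0.7,"linear":[-4,0,0],"twist":0},{"jaw":0.7,"linear":[-4,4,0],"twist":0}]';python3 -m pendant '[{"jaw":0.7,"linear":[-4,4,0],"twist":0},{"jaw":0.7,"linear":[-1,4,0],"twist":0},{"jaw":0.7,"linear":[0,0,0],"twist":0}]'; python3 go.py
python3 - <<'E'
from h import *
s=shot('scene');cv2.imwrite('pics/s4.png',s['color']);P=cloud(s)
def rep(n,a,b,x,y,r):
    m=(P[...,2]>a)&(P[...,2]<b)&(np.hypot(P[...,0]-x,P[...,1]-y)<r);q=P[m]
    if len(q): print(n,m.sum(),np.median(q,0).round(4),((q.min(0)+q.max(0))/2).round(4),np.ptp(q,axis=0).round(3))
rep('spacer',.03,.045,.622,.204,.03)
rep('spacerbody',.015,.045,.622,.204,.03)
rep('bolt',.05,.11,.622,.204,.03)
for n,x,y in [('w1',.427,.134),('w2',.441,-.105),('w3',.474,-.272)]: rep(n,.004,.02,x,y,.045)
E
```

```text
time: 18.93
position: [0.5219, 0.1787, 0.1584]
tool_rot: [1.0, 0.001, 0.002, -0.001]
ft_force: [0.9, -1.0, -0.9]
grip_width: 0.0611
grip_force: 0.0
time: 19.18
position: [0.4802, 0.1017, 0.157]
tool_rot: [1.0, -0.002, -0.001, 0.001]
ft_force: [-0.0, -0.5, 0.0]
grip_width: 0.0612
grip_force: 0.0
t 19.18 p [0.4802 0.1017 0.157 ] yaw -0.28 F [-0.  -0.5  0. ] w 0.0612 gf 0.0
spacer 3 [0.6195 0.1813 0.0328] [0.6165 0.1828 0.0328] [0.014 0.004 0.004]
spacerbody 22 [0.6203 0.1865 0.0237] [0.6216 0.2027 0.0251] [0.025 0.044 0.019]
bolt 4 [0.6174 0.2033 0.1037] [0.6176 0.2046 0.1017] [0.005 0.009 0.01 ]
w1 158 [0.4256 0.1311 0.0072] [0.4268 0.1313 0.0092] [0.083 0.078 0.01 ]
w2 194 [ 0.4394 -0.1081  0.0076] [ 0.4361 -0.1046  0.0101] [0.074 0.088 0.012]
w3 215 [ 0.4715 -0.2748  0.0072] [ 0.4727 -0.2728  0.0085] [0.082 0.071 0.009]
```

View pics/s4.png

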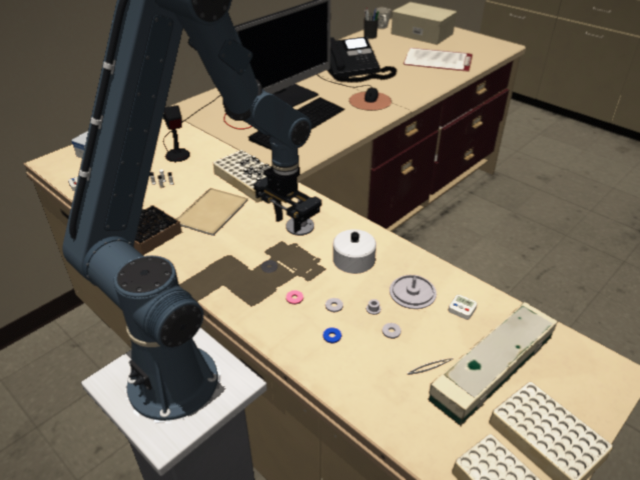

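The scene view shows the lid upright at (355,250), the stand with the spacer behind the gripper, the bushing at (374,306), and washers at (269,267), (334,305) and (391,330). There is no fourth washer. I'll refine the washer centres by colour from both cameras.

```bash
cat > wash.py <<'E'
from h import *
import sys
G=dict(w1=(.427,.1325),w2=(.440,-.1055),w3=(.4725,-.2727))
def find(c,im,x,y,z=.007,r=.045,smax=55):
    u=pix(c,[x,y,z])[0];rr=int(30)
    hsv=cv2.cvtColor(im,cv2.COLOR_BGR2HSV)
    Y,X=np.mgrid[:480,:640];uv=np.c_[X.ravel(),Y.ravel()][(np.hypot(X-u[0],Y-u[1])<rr).ravel()]
    W=plane(c,uv,.008);k=(np.hypot(W[:,0]-x,W[:,1]-y)<r)&(hsv[uv[:,1],uv[:,0],1]<smax)
    m=np.zeros((480,640),np.uint8);m[uv[k,1],uv[k,0]]=1
    n,l,s,ce=cv2.connectedComponentsWithStats(m)
    if n<2:return None
    j=1+s[1:,4].argmax();cn=cv2.findContours((l==j).astype(np.uint8),cv2.RETR_EXTERNAL,cv2.CHAIN_APPROX_NONE)[0][0]
    if len(cn)<5:return None
    e=cv2.fitEllipse(plane(c,cn.reshape(-1,2),z)[:,:2].astype(np.float32)*1000)
    return np.round(e[0],1),np.round(e[1],1),s[j,4]
if __name__=='__main__':
  for n in ('top','scene'):
    c=shot(n)
    for nm,g in G.items(): print(n,nm,find(c,c['color'],*g))
    if n=='top':
      im=cv2.imread('pics/top0.png')
      for nm,g in G.items(): print('top0',nm,find(c,im,*g))
      print('foot',find(c,im,.622,.204,.012,.06),'bush now',find(c,c['color'],.5,-.191,.005,.04))
E
python3 wash.py; python3 go.py .427 .1325 .06
```

```text
top w1 (array([451.2, 116.5]), array([28.8, 65.8]), np.int32(132))
top w2 (array([ 441.2, -105.2]), array([46. , 46.3]), np.int32(245))
top w3 (array([ 474.2, -272.1]), array([46.2, 47.4]), np.int32(251))
top0 w1 (array([427.8, 135.4]), array([45.5, 46.5]), np.int32(245))
top0 w2 (array([ 441.3, -105.1]), array([45.3, 47. ]), np.int32(245))
top0 w3 (array([ 474. , -272.1]), array([46.3, 47.7]), np.int32(252))
foot (array([621.9, 204.7]), array([86.8, 87. ]), np.int32(863)) bush now (array([ 503.6, -188.8]), array([37.4, 38.2]), np.int32(160))
scene w1 (array([424.5, 130.3]), array([45.5, 51.7]), np.int32(165))
scene w2 (array([ 439.4, -108. ]), array([47.7, 49.9]), np.int32(201))
scene w3 (array([ 472.5, -274.8]), array([47.2, 49.4]), np.int32(224))
t 19.33 p [0.4848 0.1058 0.1574] yaw -0.16 F [-0.7  0.6  0.8] w 0.0612 gf 0.0
shift cm [-5.81 -2.66  9.72]
```

```bash
python3 -m pendant '[{"jaw":0.8,"linear":[-3,-1.4,0],"twist":0},{"jaw":0.8,"linear":[-2.9,-1.4,1],"twist":0},{"jaw":0.8,"linear":[0,0,2.5],"twist":0},{"jaw":0.8,"linear":[0,0,3],"twist":0},{"jaw":0.8,"linear":[0,0,2.5],"twist":0},{"jaw":0.8,"linear":[0,0,1],"twist":0},{"jaw":0.8,"linear":[0,0,0],"twist":0},{"jaw":0.8,"linear":[0,0,0],"twist":0},{"jaw":0.8,"linear":[0,0,0],"twist":0}]';python3 go.py .426 .133 .021
```

```text
time: 20.08
position: [0.4256, 0.1349, 0.0572]
tool_rot: [1.0, 0.0, 0.001, -0.0]
ft_force: [-0.7, 0.0, 0.2]
grip_width: 0.0698
grip_force: 0.0
t 20.08 p [0.4256 0.1349 0.0572] yaw 0.0 F [-0.7  0.   0.2] w 0.0698 gf 0.0
shift cm [0.04 0.19 3.62]
```

```bash
python3 -m pendant '[{"jaw":0.8,"linear":[0.04,0.15,1.5],"twist":0},{"jaw":0.8,"linear":[0,0,1.3],"twist":0},{"jaw":0.8,"linear":[0,0,0.7],"twist":0},{"jaw":0.8,"linear":[0,0,0.1],"twist":0},{"jaw":0.8,"linear":[0,0,0],"twist":0},{"jaw":0.5,"linear":[0,0,0],"twist":0},{"jaw":0,"linear":[0,0,0],"twist":0},{"jaw":0,"linear":[0,0,0],"twist":0},{"jaw":0,"linear":[0,0,0],"twist":0},{"jaw":0,"linear":[0,0,0],"twist":0},{"jaw":0,"linear":[0,0,0],"twist":0},{"jaw":0,"linear":[0,0,0],"twist":0}]' 40;python3 go.py .622 .2045 .021
```

```text
time: 21.08
position: [0.425, 0.1327, 0.0211]
tool_rot: [1.0, -0.0, 0.0, -0.0]
ft_force: [-0.1, 0.1, 5.2]
grip_width: 0.0468
grip_force: 40.0
t 21.08 p [0.425  0.1327 0.0211] yaw -0.06 F [-0.1  0.1  5.2] w 0.0468 gf 40.0
shift cm [19.69 -7.2   0.03]
```

```bash
python3 -m pendant '[{"jaw":0,"linear":[0,0,-1],"twist":0},{"jaw":0,"linear":[0,0,-3],"twist":0},{"jaw":0,"linear":[0,0,-3.5],"twist":0},{"jaw":0,"linear":[0,0,-3.5],"twist":0},{"jaw":0,"linear":[0,0,-2.4],"twist":0},{"jaw":0,"linear":[2.7,-1.2,0],"twist":0},{"jaw":0,"linear":[3,-1.2,0],"twist":0},{"jaw":0,"linear":[3.5,-1.2,0],"twist":0},{"jaw":0,"linear":[3.5,-1.2,0],"twist":0},{"jaw":0,"linear":[3.5,-1.2,0],"twist":0},{"jaw":0,"linear":[2.5,-1.2,0],"twist":0},{"jaw":0,"linear":[1,0,0],"twist":0}]';python3 -m pendant '[{"jaw":0,"linear":[0,0,0],"twist":0},{"jaw":0,"linear":[0,0,0],"twist":0},{"jaw":0,"linear":[0,0,0],"twist":0}]';python3 go.py .622 .2045 .13
python3 - <<'E'
from h import *
s=shot('scene');u=pix(s,[.6215,.2045,.1])[0]
x,y=(u-[40,45]).astype(int)
cv2.imwrite('pics/s5.png',cv2.resize(s['color'][y:y+80,x:x+80],None,fx=7,fy=7,interpolation=cv2.INTER_CUBIC))
E
```

```text
time: 22.08
position: [0.6258, 0.2064, 0.1544]
tool_rot: [1.0, -0.0, 0.002, -0.001]
ft_force: [0.1, -0.7, -0.5]
grip_width: 0.0468
grip_force: 40.0
time: 22.33
position: [0.6198, 0.204, 0.1539]
tool_rot: [1.0, -0.001, -0.002, 0.0]
ft_force: [-0.0, -0.2, 0.3]
grip_width: 0.0465
grip_force: 40.0
t 22.33 p [0.6198 0.204  0.1539] yaw -0.07 F [-0.  -0.2  0.3] w 0.0465 gf 40.0
shift cm [ 0.23 -0.05  2.39]
```

View pics/s5.png

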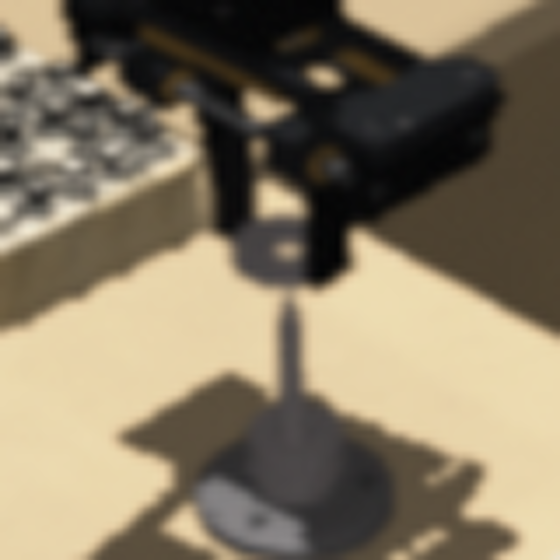

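The spacer sits on the shoulder. The washer is level, with its hole at (288,248) directly above the bolt at (289,300). I lower it and check the force after it enters.

```bash
python3 -m pendant '[{"jaw":0,"linear":[0.15,0,1],"twist":0},{"jaw":0,"linear":[0,0,1],"twist":0},{"jaw":0,"linear":[0,0,1],"twist":0},{"jaw":0,"linear":[0,0,0.5],"twist":0},{"jaw":0,"linear":[0,0,0],"twist":0},{"jaw":0,"linear":[0,0,0],"twist":0}]';python3 go.py .622 .2045 .065
```

```text
time: 22.88
position: [0.6228, 0.2044, 0.1188]
tool_rot: [1.0, -0.001, -0.001, 0.0]
ft_force: [0.1, 0.3, -0.7]
grip_width: 0.0467
grip_force: 40.0
t 22.88 p [0.6228 0.2044 0.1188] yaw -0.07 F [ 0.1  0.3 -0.7] w 0.0467 gf 40.0
shift cm [-0.07 -0.01  5.38]
```

```bash
python3 -m pendant '[{"jaw":0,"linear":[0,0,1],"twist":0},{"jaw":0,"linear":[0,0,1.5],"twist":0},{"jaw":0,"linear":[0,0,1.5],"twist":0},{"jaw":0,"linear":[0,0,1],"twist":0},{"jaw":0,"linear":[0,0,0.4],"twist":0},{"jaw":0,"linear":[0,0,0],"twist":0},{"jaw":0,"linear":[0,0,0],"twist":0}]';python3 go.py .622 .2045 .0615
```

```text
time: 23.47
position: [0.6228, 0.2044, 0.0654]
tool_rot: [1.0, -0.001, -0.001, 0.0]
ft_force: [-2.5, -0.1, -2.1]
grip_width: 0.0467
grip_force: 40.0
t 23.47 p [0.6228 0.2044 0.0654] yaw -0.06 F [-2.5 -0.1 -2.1] w 0.0467 gf 40.0
shift cm [-0.08 -0.01  0.39]
```

```bash
python3 -m pendant '[{"jaw":0,"linear":[-0.1,0,0.2],"twist":0},{"jaw":0,"linear":[0,0,0.15],"twist":0},{"jaw":0.75,"linear":[0,0,0],"twist":0},{"jaw":0.75,"linear":[0,0,0],"twist":0},{"jaw":0.75,"linear":[0,0,0],"twist":0},{"jaw":0.75,"linear":[0,0,0],"twist":0},{"jaw":0.75,"linear":[0,0,-2],"twist":0},{"jaw":0.75,"linear":[0,0,-3],"twist":0},{"jaw":0.75,"linear":[0,0,-3],"twist":0},{"jaw":0.75,"linear":[0,0,-1.5],"twist":0},{"jaw":0.75,"linear":[-2,3,0],"twist":0},{"jaw":0.75,"linear":[-2,3,0],"twist":0}]';python3 -m pendant '[{"jaw":0.75,"linear":[-2,3.1,0],"twist":0},{"jaw":0.75,"linear":[-2,3.1,0],"twist":0},{"jaw":0.75,"linear":[-2,3.1,0],"twist":0},{"jaw":0.75,"linear":[-2,3.1,0],"twist":0},{"jaw":0.75,"linear":[-2,3.1,0],"twist":0},{"jaw":0.75,"linear":[-2,3.1,0],"twist":0},{"jaw":0.75,"linear":[-1,3.1,0],"twist":0},{"jaw":0.75,"linear":[-1,3.1,0],"twist":0},{"jaw":0.75,"linear":[0,0.2,0],"twist":0},{"jaw":0.75,"linear":[0,0,0],"twist":0},{"jaw":0.75,"linear":[0,0,0],"twist":0}]'; python3 go.py .4403 -.1065 .021; python3 wash.py
python3 - <<'E'
from h import *
s=shot('scene');u=pix(s,[.6215,.2045,.07])[0]
x,y=(u-[40,40]).astype(int);v=pix(s,[.46,-.19,0])[0].astype(int)
a=cv2.resize(s['color'][y:y+80,x:x+80],None,fx=5,fy=5,interpolation=cv2.INTER_CUBIC)
b=cv2.resize(s['color'][v[1]-40:v[1]+40,v[0]-40:v[0]+40],None,fx=5,fy=5,interpolation=cv2.INTER_CUBIC)
cv2.imwrite('pics/s6.png',np.hstack([a,b]))
E
```

```text
time: 24.47
position: [0.5844, 0.1452, 0.1595]
tool_rot: [1.0, 0.001, 0.004, -0.0]
ft_force: [0.1, -0.8, -0.3]
grip_width: 0.0651
grip_force: 0.0
time: 25.38
position: [0.4423, -0.1053, 0.1575]
tool_rot: [1.0, -0.001, 0.0, -0.0]
ft_force: [1.0, 1.2, -0.7]
grip_width: 0.0649
grip_force: 0.0
t 25.38 p [ 0.4423 -0.1053  0.1575] yaw -0.12 F [ 1.   1.2 -0.7] w 0.0649 gf 0.0
shift cm [-0.21  0.12 13.65]
top w1 (array([438.2, 117.8]), array([11. , 19.7]), np.int32(11))
top w2 (array([ 435. , -106.7]), array([35.1, 85.1]), np.int32(263))
top w3 (array([ 473.2, -286.6]), array([16.1, 93.2]), np.int32(111))
top0 w1 (array([427.8, 135.4]), array([45.5, 46.5]), np.int32(245))
top0 w2 (array([ 441.3, -105.1]), array([45.3, 47. ]), np.int32(245))
top0 w3 (array([ 474. , -272.1]), array([46.3, 47.7]), np.int32(252))
foot (array([621.9, 204.7]), array([86.8, 87. ]), np.int32(863)) bush now (array([ 509. , -198.1]), array([27.3, 78.8]), np.int32(225))
scene w1 None
scene w2 (array([ 438.3, -108.6]), array([46.4, 51.3]), np.int32(203))
scene w3 (array([ 473.1, -274.5]), array([48. , 50.7]), np.int32(235))
```

View pics/s6.png

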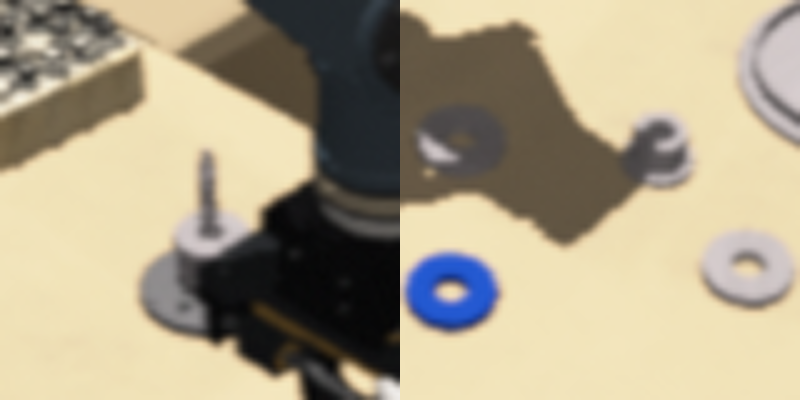

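The first washer lies flat on the spacer at (212,232), and washers 2 and 3 have not moved. Next I grasp washer 2.

```bash
python3 -m pendant '[{"jaw":0.8,"linear":[-0.15,0.1,1.5],"twist":0},{"jaw":0.8,"linear":[0,0,3],"twist":0},{"jaw":0.8,"linear":[0,0,3.5],"twist":0},{"jaw":0.8,"linear":[0,0,2.5],"twist":0},{"jaw":0.8,"linear":[0,0,1],"twist":0},{"jaw":0.8,"linear":[0,0,0],"twist":0},{"jaw":0.8,"linear":[0,0,0],"twist":0},{"jaw":0.8,"linear":[0,0,0],"twist":0}]'; python3 go.py .4403 -.1065 .021
```

```text
time: 26.2
position: [0.4412, -0.1059, 0.0428]
tool_rot: [1.0, 0.0, 0.001, 0.0]
ft_force: [0.5, 0.3, -0.4]
grip_width: 0.0695
grip_force: 0.0
t 26.2 p [ 0.4412 -0.1059  0.0428] yaw 0.02 F [ 0.5  0.3 -0.4] w 0.0695 gf 0.0
shift cm [-0.09  0.06  2.18]
```

```bash
python3 -m pendant '[{"jaw":0.8,"linear":[-0.1,0.05,1.2],"twist":0},{"jaw":0.8,"linear":[0,0,0.7],"twist":0},{"jaw":0.8,"linear":[0,0,0.3],"twist":0},{"jaw":0.8,"linear":[0,0,0],"twist":0},{"jaw":0.5,"linear":[0,0,0],"twist":0},{"jaw":0,"linear":[0,0,0],"twist":0},{"jaw":0,"linear":[0,0,0],"twist":0},{"jaw":0,"linear":[0,0,0],"twist":0},{"jaw":0,"linear":[0,0,0],"twist":0},{"jaw":0,"linear":[0,0,0],"twist":0},{"jaw":0,"linear":[0,0,0],"twist":0},{"jaw":0,"linear":[0,0,-0.8],"twist":0}]' 40;python3 go.py .6215 .2045 .157
```

```text
time: 27.2
position: [0.4389, -0.1066, 0.0277]
tool_rot: [1.0, -0.001, -0.001, -0.001]
ft_force: [1.1, 0.4, -0.8]
grip_width: 0.0469
grip_force: 40.0
t 27.2 p [ 0.4389 -0.1066  0.0277] yaw -0.07 F [ 1.1  0.4 -0.8] w 0.0469 gf 40.0
shift cm [ 18.2  -31.15 -12.94]
```

```bash
python3 -m pendant '[{"jaw":0,"linear":[0,0,-2.5],"twist":0},{"jaw":0,"linear":[0,0,-3.5],"twist":0},{"jaw":0,"linear":[0,0,-3.5],"twist":0},{"jaw":0,"linear":[0.5,-1,-3.3],"twist":0},{"jaw":0,"linear":[1.7,-3,0],"twist":0},{"jaw":0,"linear":[2,-3.4,0],"twist":0},{"jaw":0,"linear":[2,-3.4,0],"twist":0},{"jaw":0,"linear":[2,-3.4,0],"twist":0},{"jaw":0,"linear":[2,-3.4,0],"twist":0},{"jaw":0,"linear":[2,-3.4,0],"twist":0},{"jaw":0,"linear":[2,-3.4,0],"twist":0},{"jaw":0,"linear":[2,-3.4,0],"twist":0}]';python3 -m pendant '[{"jaw":0,"linear":[1.5,-2.4,0],"twist":0},{"jaw":0,"linear":[0.5,-1,0],"twist":0},{"jaw":0,"linear":[0,0,0],"twist":0},{"jaw":0,"linear":[0,0,0],"twist":0},{"jaw":0,"linear":[0,0,0],"twist":0}]';python3 go.py .6215 .2045 .119
```

```text
time: 28.2
position: [0.6017, 0.1729, 0.1565]
tool_rot: [1.0, -0.0, -0.001, 0.0]
ft_force: [0.7, -0.1, -0.7]
grip_width: 0.0475
grip_force: 40.0
time: 28.62
position: [0.6203, 0.2035, 0.1559]
tool_rot: [1.0, -0.001, -0.001, 0.001]
ft_force: [-0.0, 0.3, -1.5]
grip_width: 0.0472
grip_force: 40.0
t 28.62 p [0.6203 0.2035 0.1559] yaw -0.11 F [-0.   0.3 -1.5] w 0.0472 gf 40.0
shift cm [ 0.13 -0.11  3.69]
```

```bash
python3 -m pendant '[{"jaw":0,"linear":[0.05,-0.1,1],"twist":0},{"jaw":0,"linear":[0,0,1],"twist":0},{"jaw":0,"linear":[0,0,1],"twist":0},{"jaw":0,"linear":[0,0,0.7],"twist":0},{"jaw":0,"linear":[0,0,0],"twist":0},{"jaw":0,"linear":[0,0,0],"twist":0}]';python3 go.py .6215 .2045 .071
```

```text
time: 29.12
position: [0.6217, 0.2056, 0.1181]
tool_rot: [1.0, -0.001, -0.001, 0.0]
ft_force: [-0.3, 0.6, -0.0]
grip_width: 0.0474
grip_force: 40.0
t 29.12 p [0.6217 0.2056 0.1181] yaw -0.08 F [-0.3  0.6 -0. ] w 0.0474 gf 40.0
shift cm [-0.01  0.1   4.71]
```

```bash
python3 -m pendant '[{"jaw":0,"linear":[0,0,1],"twist":0},{"jaw":0,"linear":[0,0,1.5],"twist":0},{"jaw":0,"linear":[0,0,1.2],"twist":0},{"jaw":0,"linear":[0,0,0.8],"twist":0},{"jaw":0,"linear":[0,0,0.2],"twist":0},{"jaw":0,"linear":[0,0,0],"twist":0},{"jaw":0,"linear":[0,0,0],"twist":0}]';python3 go.py .6215 .2045 .069
```

```text
time: 29.7
position: [0.6228, 0.2061, 0.0724]
tool_rot: [1.0, -0.0, 0.0, -0.0]
ft_force: [0.9, -0.3, -0.3]
grip_width: 0.047
grip_force: 40.0
t 29.7 p [0.6228 0.2061 0.0724] yaw -0.06 F [ 0.9 -0.3 -0.3] w 0.047 gf 40.0
shift cm [-0.13  0.16  0.34]
```

Now release just above the stack, rise, and go to washer 3.

```bash
python3 -m pendant '[{"jaw":0,"linear":[-0.1,0.1,0.2],"twist":0},{"jaw":0,"linear":[0,0,0],"twist":0},{"jaw":0.75,"linear":[0,0,0],"twist":0},{"jaw":0.75,"linear":[0,0,0],"twist":0},{"jaw":0.75,"linear":[0,0,0],"twist":0},{"jaw":0.75,"linear":[0,0,0],"twist":0},{"jaw":0.75,"linear":[0,0,-2],"twist":0},{"jaw":0.75,"linear":[0,0,-3],"twist":0},{"jaw":0.75,"linear":[0,0,-3],"twist":0},{"jaw":0.75,"linear":[0,0,-0.7],"twist":0},{"jaw":0.75,"linear":[-1,3.1,0],"twist":0},{"jaw":0.75,"linear":[-1,3.4,0],"twist":0}]';python3 -m pendant '[{"jaw":0.75,"linear":[-1.1,3.5,0],"twist":0},{"jaw":0.75,"linear":[-1.1,3.5,0],"twist":0},{"jaw":0.75,"linear":[-1.1,3.5,0],"twist":0},{"jaw":0.75,"linear":[-1.1,3.5,0],"twist":0},{"jaw":0.75,"linear":[-1.1,3.5,0],"twist":0},{"jaw":0.75,"linear":[-1.1,3.5,0],"twist":0},{"jaw":0.75,"linear":[-1.1,3.5,0],"twist":0},{"jaw":0.75,"linear":[-1.1,3.5,0],"twist":0},{"jaw":0.75,"linear":[-1.1,3.5,0],"twist":0},{"jaw":0.75,"linear":[-1.1,3.5,0],"twist":0},{"jaw":0.75,"linear":[-1.1,3.5,0],"twist":0},{"jaw":0.75,"linear":[-0.6,2.2,0],"twist":0}]';python3 -m pendant '[{"jaw":0.75,"linear":[0,0,0],"twist":0},{"jaw":0.75,"linear":[0,0,0],"twist":0}]'; python3 go.py .473 -.2735 .021; python3 wash.py | grep -E "scene"
python3 - <<'E'
from h import *
s=shot('scene');u=pix(s,[.6215,.2045,.07])[0]
x,y=(u-[40,40]).astype(int);v=pix(s,[.46,-.22,0])[0].astype(int)
a=cv2.resize(s['color'][y:y+80,x:x+80],None,fx=5,fy=5,interpolation=cv2.INTER_CUBIC)
b=cv2.resize(s['color'][v[1]-40:v[1]+40,v[0]-40:v[0]+40],None,fx=5,fy=5,interpolation=cv2.INTER_CUBIC)
cv2.imwrite('pics/s7.png',np.hstack([a,b]))
E
```

```text
time: 30.7
position: [0.602, 0.1411, 0.1585]
tool_rot: [1.0, 0.001, 0.002, -0.0]
ft_force: [-0.2, -0.8, -0.2]
grip_width: 0.0653
grip_force: 0.0
time: 31.7
position: [0.4728, -0.2703, 0.1572]
tool_rot: [1.0, -0.002, 0.0, 0.001]
ft_force: [0.9, -0.3, 0.6]
grip_width: 0.0654
grip_force: 0.0
time: 31.87
position: [0.4733, -0.268, 0.1571]
tool_rot: [1.0, -0.002, 0.0, -0.0]
ft_force: [-0.0, -0.0, -0.3]
grip_width: 0.0654
grip_force: 0.0
t 31.87 p [ 0.4733 -0.268   0.1571] yaw -0.24 F [-0.  -0.  -0.3] w 0.0654 gf 0.0
shift cm [-0.03  0.56 13.61]
scene w1 (array([424.5, 130.5]), array([65.4, 85.1]), np.int32(327))
scene w2 (array([ 458.2, -104. ]), array([38.2, 48. ]), np.int32(126))
scene w3 (array([ 471.2, -276. ]), array([46.2, 51.6]), np.int32(233))
```

View pics/s7.png

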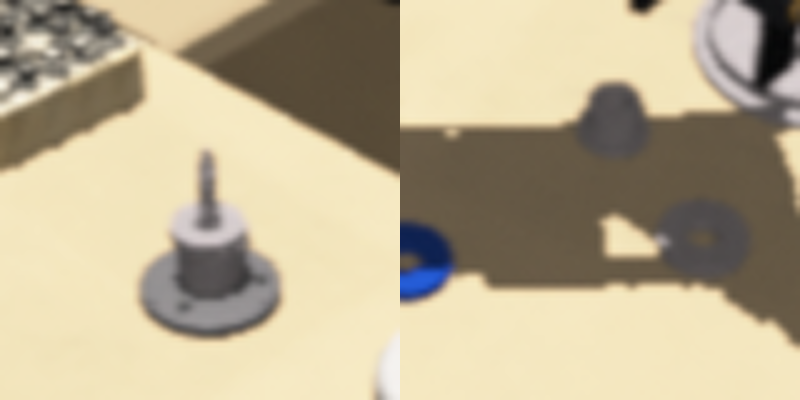

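Two washers sit flush on the spacer, and washer 3 is still at its place in the arm's shadow (703,238). Next I grasp it.

```bash
python3 -m pendant '[{"jaw":0.75,"linear":[-0.05,0.5,1.5],"twist":0},{"jaw":0.75,"linear":[0,0,3],"twist":0},{"jaw":0.75,"linear":[0,0,3.5],"twist":0},{"jaw":0.75,"linear":[0,0,2.5],"twist":0},{"jaw":0.75,"linear":[0,0,1],"twist":0},{"jaw":0.75,"linear":[0,0,0],"twist":0},{"jaw":0.75,"linear":[0,0,0],"twist":0},{"jaw":0.75,"linear":[0,0,0],"twist":0}]'; python3 go.py .473 -.2735 .021
```

```text
time: 32.68
position: [0.4744, -0.2721, 0.0436]
tool_rot: [1.0, -0.0, 0.001, 0.001]
ft_force: [0.1, 0.1, -0.1]
grip_width: 0.0652
grip_force: 0.0
t 32.68 p [ 0.4744 -0.2721  0.0436] yaw -0.0 F [ 0.1  0.1 -0.1] w 0.0652 gf 0.0
shift cm [-0.15  0.14  2.26]
```

```bash
python3 -m pendant '[{"jaw":0.75,"linear":[-0.1,0.1,1.2],"twist":0},{"jaw":0.75,"linear":[0,0,0.7],"twist":0},{"jaw":0.75,"linear":[0,0,0.3],"twist":0},{"jaw":0.75,"linear":[0,0,0],"twist":0},{"jaw":0.5,"linear":[0,0,0],"twist":0},{"jaw":0,"linear":[0,0,0],"twist":0},{"jaw":0,"linear":[0,0,0],"twist":0},{"jaw":0,"linear":[0,0,0],"twist":0},{"jaw":0,"linear":[0,0,0],"twist":0},{"jaw":0,"linear":[0,0,0],"twist":0},{"jaw":0,"linear":[0,0,0],"twist":0},{"jaw":0,"linear":[0,0,-0.8],"twist":0}]' 40;python3 go.py .6215 .2045 .157
```

```text
time: 33.68
position: [0.4716, -0.2723, 0.0275]
tool_rot: [1.0, -0.001, -0.001, -0.001]
ft_force: [0.8, 0.9, -0.6]
grip_width: 0.0467
grip_force: 39.9
t 33.68 p [ 0.4716 -0.2723  0.0275] yaw -0.07 F [ 0.8  0.9 -0.6] w 0.0467 gf 39.9
shift cm [ 14.91 -47.72 -12.9 ]
```

```bash
python3 -m pendant '[{"jaw":0,"linear":[0,0,-2.5],"twist":0},{"jaw":0,"linear":[0,0,-3.5],"twist":0},{"jaw":0,"linear":[0,0,-3.5],"twist":0},{"jaw":0,"linear":[0.2,-1,-3.3],"twist":0},{"jaw":0,"linear":[0.9,-2.6,0],"twist":0},{"jaw":0,"linear":[1.1,-3.5,0],"twist":0},{"jaw":0,"linear":[1.1,-3.5,0],"twist":0},{"jaw":0,"linear":[1.1,-3.5,0],"twist":0},{"jaw":0,"linear":[1.1,-3.5,0],"twist":0},{"jaw":0,"linear":[1.1,-3.5,0],"twist":0},{"jaw":0,"linear":[1.1,-3.5,0],"twist":0},{"jaw":0,"linear":[1.1,-3.5,0],"twist":0}]';python3 -m pendant '[{"jaw":0,"linear":[1.1,-3.5,0],"twist":0},{"jaw":0,"linear":[1.1,-3.5,0],"twist":0},{"jaw":0,"linear":[1.1,-3.5,0],"twist":0},{"jaw":0,"linear":[1.1,-3.5,0],"twist":0},{"jaw":0,"linear":[1.1,-3.2,0],"twist":0},{"jaw":0,"linear":[0.6,-1.9,0],"twist":0},{"jaw":0,"linear":[0,0,0],"twist":0},{"jaw":0,"linear":[0,0,0],"twist":0},{"jaw":0,"linear":[0,0,0],"twist":0}]';python3 go.py .6215 .2045 .119
```

```text
time: 34.68
position: [0.5604, 0.0099, 0.1565]
tool_rot: [1.0, -0.001, -0.0, -0.0]
ft_force: [0.2, -0.5, -0.2]
grip_width: 0.0469
grip_force: 39.9
time: 35.43
position: [0.6209, 0.1983, 0.1559]
tool_rot: [1.0, -0.0, -0.001, 0.0]
ft_force: [0.3, -0.0, -0.3]
grip_width: 0.047
grip_force: 39.9
t 35.43 p [0.6209 0.1983 0.1559] yaw -0.05 F [ 0.3 -0.  -0.3] w 0.047 gf 39.9
shift cm [ 0.07 -0.62  3.69]
```

```bash
python3 -m pendant '[{"jaw":0,"linear":[0.05,-0.55,0],"twist":0},{"jaw":0,"linear":[0,0,1],"twist":0},{"jaw":0,"linear":[0,0,1],"twist":0},{"jaw":0,"linear":[0,0,1],"twist":0},{"jaw":0,"linear":[0,0,0.7],"twist":0},{"jaw":0,"linear":[0,0,0],"twist":0},{"jaw":0,"linear":[0,0,0],"twist":0}]';python3 go.py .6215 .2045 .079
```

```text
time: 36.02
position: [0.6217, 0.2041, 0.118]
tool_rot: [1.0, -0.001, -0.001, 0.0]
ft_force: [0.3, 0.9, -0.3]
grip_width: 0.0468
grip_force: 39.9
t 36.02 p [0.6217 0.2041 0.118 ] yaw -0.08 F [ 0.3  0.9 -0.3] w 0.0468 gf 39.9
shift cm [-0.01 -0.04  3.9 ]
```

```bash
python3 -m pendant '[{"jaw":0,"linear":[0,0,1],"twist":0},{"jaw":0,"linear":[0,0,1.3],"twist":0},{"jaw":0,"linear":[0,0,1],"twist":0},{"jaw":0,"linear":[0,0,0.6],"twist":0},{"jaw":0,"linear":[0,0,0],"twist":0},{"jaw":0,"linear":[0,0,0],"twist":0}]';python3 go.py .6215 .2045 .078
```

```text
time: 36.52
position: [0.622, 0.2045, 0.0794]
tool_rot: [1.0, -0.0, -0.001, 0.0]
ft_force: [0.0, 0.3, -0.0]
grip_width: 0.0468
grip_force: 39.9
t 36.52 p [0.622  0.2045 0.0794] yaw -0.06 F [ 0.   0.3 -0. ] w 0.0468 gf 39.9
shift cm [-0.05 -0.    0.14]
```

Release, rise, and go to above the bushing (0.500, -0.191).

```bash
python3 -m pendant '[{"jaw":0,"linear":[0,0,0.1],"twist":0},{"jaw":0,"linear":[0,0,0],"twist":0},{"jaw":0.75,"linear":[0,0,0],"twist":0},{"jaw":0.75,"linear":[0,0,0],"twist":0},{"jaw":0.75,"linear":[0,0,0],"twist":0},{"jaw":0.75,"linear":[0,0,0],"twist":0},{"jaw":0.75,"linear":[0,0,-2],"twist":0},{"jaw":0.75,"linear":[0,0,-3],"twist":0},{"jaw":0.75,"linear":[0,0,-3],"twist":0},{"jaw":0.75,"linear":[-1.1,3,0],"twist":0},{"jaw":0.75,"linear":[-1.1,3.5,0],"twist":0},{"jaw":0.75,"linear":[-1.1,3.5,0],"twist":0}]';python3 -m pendant '[{"jaw":0.75,"linear":[-1.1,3.5,0],"twist":0},{"jaw":0.75,"linear":[-1.1,3.5,0],"twist":0},{"jaw":0.75,"linear":[-1.1,3.5,0],"twist":0},{"jaw":0.75,"linear":[-1.1,3.5,0],"twist":0},{"jaw":0.75,"linear":[-1.1,3.5,0],"twist":0},{"jaw":0.75,"linear":[-1.1,3.5,0],"twist":0},{"jaw":0.75,"linear":[-1.1,3.5,0],"twist":0},{"jaw":0.75,"linear":[-1.1,3.5,0],"twist":0},{"jaw":0.75,"linear":[-0.2,1.5,0],"twist":0},{"jaw":0.75,"linear":[0,0,0],"twist":0},{"jaw":0.75,"linear":[0,0,0],"twist":0},{"jaw":0.75,"linear":[0,0,0],"twist":0}]'; python3 go.py .5 -.191 .03
python3 - <<'E'
from h import *
s=shot('scene');u=pix(s,[.6215,.2045,.07])[0];P=cloud(s)
x,y=(u-[40,40]).astype(int);v=pix(s,[.5,-.2,0])[0].astype(int)
a=cv2.resize(s['color'][y:y+80,x:x+80],None,fx=5,fy=5,interpolation=cv2.INTER_CUBIC)
b=cv2.resize(s['color'][v[1]-40:v[1]+40,v[0]-40:v[0]+40],None,fx=5,fy=5,interpolation=cv2.INTER_CUBIC)
cv2.imwrite('pics/s8.png',np.hstack([a,b]))
for n,a,b,X,Y,r in [('bushtop',.018,.035,.5,-.19,.03),('stacktop',.058,.07,.622,.2045,.04)]:
    m=(P[...,2]>a)&(P[...,2]<b)&(np.hypot(P[...,0]-X,P[...,1]-Y)<r);q=P[m];print(n,m.sum(),((q.min(0)+q.max(0))/2).round(4),np.ptp(q,axis=0).round(3))
E
```

```text
time: 37.52
position: [0.5892, 0.1042, 0.1604]
tool_rot: [1.0, 0.001, 0.001, 0.0]
ft_force: [0.2, -0.4, -1.7]
grip_width: 0.0651
grip_force: 0.0
time: 38.52
position: [0.4988, -0.1896, 0.1593]
tool_rot: [1.0, -0.0, -0.0, -0.0]
ft_force: [0.0, 0.1, -0.0]
grip_width: 0.0651
grip_force: 0.0
t 38.52 p [ 0.4988 -0.1896  0.1593] yaw -0.05 F [ 0.   0.1 -0. ] w 0.0651 gf 0.0
shift cm [ 0.13  0.15 12.93]
bushtop 75 [ 0.501  -0.1913  0.024 ] [0.035 0.029 0.012]
stacktop 115 [0.6225 0.2024 0.0637] [0.049 0.049 0.011]
```

View pics/s8.png

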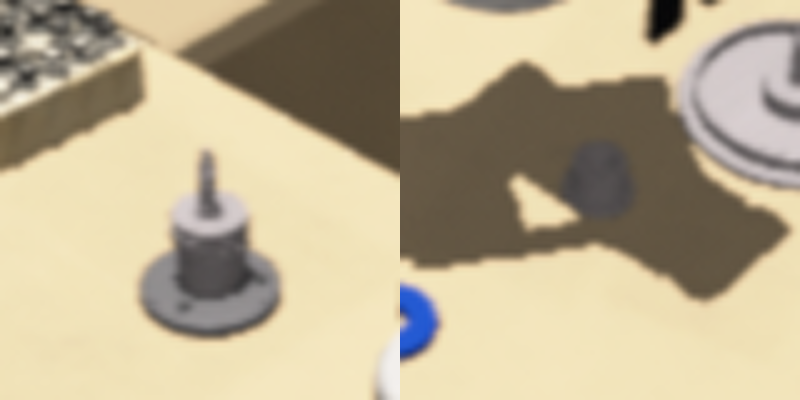

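All three washers are down and the stack top is at about 64 mm. The bushing stands at (600,180) in the right crop. I grasp it by the sleeve.

```bash
python3 -m pendant '[{"jaw":0.75,"linear":[0.1,0.15,1.5],"twist":0},{"jaw":0.75,"linear":[0,0,3],"twist":0},{"jaw":0.75,"linear":[0,0,3],"twist":0},{"jaw":0.75,"linear":[0,0,2],"twist":0},{"jaw":0.75,"linear":[0,0,1],"twist":0},{"jaw":0.75,"linear":[0,0,0],"twist":0},{"jaw":0.75,"linear":[0,0,0],"twist":0},{"jaw":0.75,"linear":[0,0,0],"twist":0}]'; python3 go.py .5 -.191 .028
```

```text
time: 39.23
position: [0.5009, -0.1919, 0.0553]
tool_rot: [1.0, -0.0, 0.001, 0.001]
ft_force: [0.1, -0.1, -0.4]
grip_width: 0.0654
grip_force: 0.0
t 39.23 p [ 0.5009 -0.1919  0.0553] yaw -0.01 F [ 0.1 -0.1 -0.4] w 0.0654 gf 0.0
shift cm [-0.1  -0.09  2.73]
```

```bash
python3 -m pendant '[{"jaw":0.75,"linear":[-0.05,0,1.3],"twist":0},{"jaw":0.75,"linear":[0,0,0.8],"twist":0},{"jaw":0.75,"linear":[0,0,0.4],"twist":0},{"jaw":0.75,"linear":[0,0,0],"twist":0},{"jaw":0.4,"linear":[0,0,0],"twist":0},{"jaw":0,"linear":[0,0,0],"twist":0},{"jaw":0,"linear":[0,0,0],"twist":0},{"jaw":0,"linear":[0,0,0],"twist":0},{"jaw":0,"linear":[0,0,0],"twist":0},{"jaw":0,"linear":[0,0,0],"twist":0},{"jaw":0,"linear":[0,0,0],"twist":0},{"jaw":0,"linear":[0,0,0],"twist":0}]' 40;python3 -m pendant '[{"jaw":0,"linear":[0,0,0],"twist":0},{"jaw":0,"linear":[0,0,0],"twist":0}]'; python3 go.py .6215 .2045 .157
```

```text
time: 40.23
position: [0.4994, -0.1919, 0.0294]
tool_rot: [1.0, -0.001, 0.0, -0.0]
ft_force: [-0.2, 0.4, 1.1]
grip_width: 0.0297
grip_force: 39.6
time: 40.4
position: [0.4994, -0.1919, 0.0294]
tool_rot: [1.0, -0.001, 0.0, -0.0]
ft_force: [-0.3, 1.3, 1.5]
grip_width: 0.0294
grip_force: 39.6
t 40.4 p [ 0.4994 -0.1919  0.0294] yaw -0.06 F [-0.3  1.3  1.5] w 0.0294 gf 39.6
shift cm [ 12.17 -39.65 -12.76]
```

```bash
python3 -m pendant '[{"jaw":0,"linear":[0,0,-1],"twist":0},{"jaw":0,"linear":[0,0,-3],"twist":0},{"jaw":0,"linear":[0,0,-3.5],"twist":0},{"jaw":0,"linear":[0,0,-3.5],"twist":0},{"jaw":0,"linear":[0.3,-1,-2],"twist":0},{"jaw":0,"linear":[0.9,-3,0],"twist":0},{"jaw":0,"linear":[1.1,-3.5,0],"twist":0},{"jaw":0,"linear":[1.1,-3.5,0],"twist":0},{"jaw":0,"linear":[1.1,-3.5,0],"twist":0},{"jaw":0,"linear":[1.1,-3.5,0],"twist":0},{"jaw":0,"linear":[1.1,-3.5,0],"twist":0},{"jaw":0,"linear":[1.1,-3.5,0],"twist":0}]';python3 -m pendant '[{"jaw":0,"linear":[1.1,-3.5,0],"twist":0},{"jaw":0,"linear":[1.1,-3.5,0],"twist":0},{"jaw":0,"linear":[1.1,-3.5,0],"twist":0},{"jaw":0,"linear":[1.1,-2.4,0],"twist":0},{"jaw":0,"linear":[0.3,-1,0],"twist":0},{"jaw":0,"linear":[0,0,0],"twist":0},{"jaw":0,"linear":[0,0,0],"twist":0},{"jaw":0,"linear":[0,0,0],"twist":0}]';python3 go.py .6215 .2045 .127
```

```text
time: 41.4
position: [0.5776, 0.0598, 0.1598]
tool_rot: [1.0, -0.001, -0.0, 0.0]
ft_force: [1.0, -0.7, -1.0]
grip_width: 0.0294
grip_force: 39.7
time: 42.07
position: [0.6239, 0.1954, 0.1591]
tool_rot: [1.0, -0.001, -0.001, 0.0]
ft_force: [0.9, -0.2, -0.5]
grip_width: 0.0296
grip_force: 39.7
t 42.07 p [0.6239 0.1954 0.1591] yaw -0.12 F [ 0.9 -0.2 -0.5] w 0.0296 gf 39.7
shift cm [-0.24 -0.92  3.21]
```

```bash
python3 -m pendant '[{"jaw":0,"linear":[-0.2,-0.85,0],"twist":0},{"jaw":0,"linear":[0,0,0.5],"twist":0},{"jaw":0,"linear":[0,0,0.9],"twist":0},{"jaw":0,"linear":[0,0,0.9],"twist":0},{"jaw":0,"linear":[0,0,0.9],"twist":0},{"jaw":0,"linear":[0,0,0],"twist":0},{"jaw":0,"linear":[0,0,0],"twist":0}]';python3 go.py .6215 .2045 .092
```

```text
time: 42.65
position: [0.6212, 0.205, 0.1254]
tool_rot: [1.0, -0.001, -0.002, 0.0]
ft_force: [-3.1, 0.6, -1.8]
grip_width: 0.0296
grip_force: 39.8
t 42.65 p [0.6212 0.205  0.1254] yaw -0.07 F [-3.1  0.6 -1.8] w 0.0296 gf 39.8
shift cm [0.05 0.04 3.34]
```

```bash
python3 -m pendant '[{"jaw":0,"linear":[-0.12,0,0.5],"twist":0},{"jaw":0,"linear":[0,0,0.8],"twist":0},{"jaw":0,"linear":[0,0,0.8],"twist":0},{"jaw":0,"linear":[0,0,0.5],"twist":0},{"jaw":0,"linear":[0,0,0.3],"twist":0},{"jaw":0,"linear":[0,0,0],"twist":0},{"jaw":0,"linear":[0,0,0],"twist":0}]';python3 go.py .6215 .2045 .093
```

```text
time: 43.23
position: [0.6208, 0.2051, 0.0972]
tool_rot: [1.0, -0.001, -0.001, 0.0]
ft_force: [-2.6, -1.9, -2.6]
grip_width: 0.0297
grip_force: 39.8
t 43.23 p [0.6208 0.2051 0.0972] yaw -0.06 F [-2.6 -1.9 -2.6] w 0.0297 gf 39.8
shift cm [0.07 0.06 0.42]
```

```bash
python3 -m pendant '[{"jaw":0,"linear":[-0.05,0,0.3],"twist":0},{"jaw":0,"linear":[0,0,0],"twist":0},{"jaw":0.7,"linear":[0,0,0],"twist":0},{"jaw":0.7,"linear":[0,0,0],"twist":0},{"jaw":0.7,"linear":[0,0,0],"twist":0},{"jaw":0.7,"linear":[0,0,0],"twist":0},{"jaw":0.7,"linear":[0,0,-2],"twist":0},{"jaw":0.7,"linear":[0,0,-3],"twist":0},{"jaw":0.7,"linear":[0,0,-3],"twist":0},{"jaw":0.7,"linear":[-1.5,3,-1],"twist":0},{"jaw":0.7,"linear":[-1.5,3.5,0],"twist":0},{"jaw":0.7,"linear":[-1.5,3.5,0],"twist":0}]';python3 -m pendant '[{"jaw":0.7,"linear":[-1.5,3.5,0],"twist":0},{"jaw":0.7,"linear":[-1.5,3.5,0],"twist":0},{"jaw":0.7,"linear":[-1.5,3.5,0],"twist":0},{"jaw":0.7,"linear":[-1.5,3.5,0],"twist":0},{"jaw":0.7,"linear":[-1.5,3.5,0],"twist":0},{"jaw":0.7,"linear":[0,3.5,0],"twist":0},{"jaw":0.7,"linear":[0,0,0],"twist":0},{"jaw":0.7,"linear":[0,0,0],"twist":0},{"jaw":0.7,"linear":[0,0,0],"twist":0}]'
python3 - <<'E'
from h import *
s=shot('scene');u=pix(s,[.6215,.1,.07])[0];P=cloud(s)
x,y=(u-[75,50]).astype(int)
cv2.imwrite('pics/s9.png',cv2.resize(s['color'][y:y+110,x:x+150],None,fx=5,fy=5,interpolation=cv2.INTER_CUBIC))
for n,a,b,X,Y,r in [('bush',.078,.095,.622,.2045,.025),('flange',.062,.07,.622,.2045,.03),('knob',.085,.11,.62,-.02,.03)]:
    m=(P[...,2]>a)&(P[...,2]<b)&(np.hypot(P[...,0]-X,P[...,1]-Y)<r);q=P[m];print(n,m.sum(),((q.min(0)+q.max(0))/2).round(4),np.ptp(q,axis=0).round(3))
E
```

```text
time: 44.23
position: [0.5774, 0.1055, 0.1874]
tool_rot: [1.0, 0.001, 0.003, -0.0]
ft_force: [1.7, -0.9, -1.6]
grip_width: 0.0607
grip_force: 0.0
time: 44.98
position: [0.5014, -0.1045, 0.1856]
tool_rot: [1.0, -0.001, 0.001, -0.0]
ft_force: [0.0, -1.4, 0.2]
grip_width: 0.0607
grip_force: 0.0
bush 57 [0.6225 0.2053 0.0862] [0.035 0.034 0.016]
flange 57 [0.6181 0.2028 0.066 ] [0.047 0.046 0.008]
knob 17 [ 0.6088 -0.0192  0.092 ] [0.014 0.023 0.013]
```

View pics/s9.png

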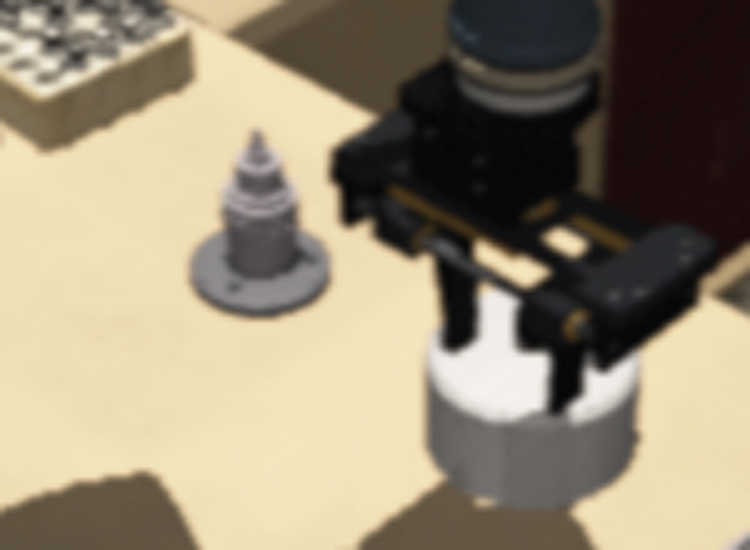

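The stack is complete: the bushing sits flange down on the washers at (259,195), with its top at about 88 mm as expected. The lid stands upright and the gripper is clear, so I hand in.

```bash
python3 -c "
from rig import robot
print(robot.hand_in())"
```

```text
the job is handed in; nothing more can be done
None
```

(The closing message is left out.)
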